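# Clamp a glued pendant blank with the bench crank clamp

## Robot

A 6-joint arm with a two-finger parallel gripper is mounted at the origin on the work surface. World frame = base frame: x ahead of the robot, y to its left, z up, the work surface at z = 0. Lengths are in m, angles in rad, forces in N, time in s.
With the tool pointing down it reaches from about 0.4 to 0.925 m from the base axis. Payload 3.4 kg.
Tool frame: the origin (TCP) lies on the centre line of the jaws, within the pads' length; the fingertips stand 17 mm ahead of it and the grasp point (between the pads) lies 2 mm behind it; z points along the fingers, x is the direction in which the jaws open and shut, and the axes are right-handed (so a half turn about z gives the same grasp; the last joint's range is limited). The gripper opens to 85 mm and grips with 20 to 120 N. Pads are 22 mm wide; open, the fingers measure 114 mm over their backs; the gripper's body (76 mm by 85 mm) begins 54 mm behind the grasp point. The pads swing forward as they close: fully open they stand 13 mm farther back than shut.
Start: joints at [1.24, 0.307, 1.506, -0, 1.328, -0.073], TCP at [0.146, 0.556, 0.248] pointing down, gripper open.
Joint ranges: [-3.12, 3.12], [-1.05, 2.28], [0.14, 2.33], [-1.42, 4.57], [0.1, 2.73], [-2.68, 2.68]. Speed limits (rad/s): [2.57, 2.57, 3.14, 3.14, 3.14, 3.14].

## Interface

Orientations are given as a rotation vector (axis times angle).
In Python, from plant import read_state, snapshot, finish_job gives the robot as it stands. The module is installed in compiled form; this text tells all that it offers.
- The arm moves only by the tool carry_out, never from a script. Its argument "deltas" is a list of rows, each an object of numbers: "x", "y", "z": the shift along the world's x, y, z in mm; "twist": the turn about the world's z in degrees. A call has 1 to 5 rows; each row shifts and turns the commanded pose from where the row before left it; what a row does not reach is not made up. A row lasts 1/10 s, in which the tool goes at most 50 mm and 8.59 degrees, less where a joint would pass 70% of its speed; a pose out of reach is approached as far as the arm can. A call with a gripper value outside its range is refused whole. "hand" is the closure, from 0 (fully open) to 1 (shut), set as the call begins (left out, the last holds). The fingers move at their own pace and stop on an object; the grip force is fixed at half the most. Time passes only in rows, so rows that do not move let the fingers close. It gives the time, the measured TCP pose, the force and the opening at its end, in the units of the state.
- read_state(): the state, without advancing time (a new reading comes with each control period).
- snapshot(name): name is "scene" or "side" or "wrist"; returns a dict with "color" (420x560x3 uint8, blue, green, red), "camera_matrix" (3x3 intrinsics, pixels), "world_to_cam" (4x4, takes a point from world to camera coordinates); the wrist camera has in their place "T_tool_cam" (4x4, takes a point from camera to tool coordinates, whose origin is the TCP and whose axes are the tool frame's). Camera axes: x right, y up, looking along -z (the intrinsics and any distortion apply to the point x, -y, -z); pixel columns grow to the right and rows downward; lengths in m; the calibration is good to about 2 mm. A picture is of the moment at which its call begins: read the wrist's pose just before it. There is no depth.
- finish_job(): hands the job in, once; it reports no verdict.
The state is a dict: "clock": time; "q": joint angles; "dq": joint speeds; "joint_efforts": joint torques, N m; "eef_pos": TCP position; "orientation": TCP orientation; "contact_force": force on the tool from outside, world axes, zero at the start; "wrist_torque": the same for the moment, N m; "width": opening from 0.0 (shut) to 1.0 (fully open).
Only numpy, scipy, OpenCV 4.12 (cv2) and the standard library are available. Lean on these libraries where they do the work, as an engineer would, in place of code of your own. Each camera call takes 0.05 s, during which the arm holds its last target.

## Task

Lay the two-layer wooden pendant blank flat on the bed of the crank clamp, squarely between the open jaws with its two layers facing the jaws, and let go of it. Then take the clamp's free-spinning grip and crank it clockwise in one go, keeping hold of it, until the jaws hold the blank firmly (the cranking becomes clearly heavier) without crushing it. Let go, leave the clamp shut, and do not disturb the other things on the bench.

Things in the scene. Friction and masses are not known exactly. Their poses are not given: they have to be found in the camera images.
- clamp: Grey bench clamp fixed on the table, 100 (x) by 330 mm (y), origin at the centre of its underside, flat bed 30 mm above the table. A grey gearbox at its -y end (96 x 100 mm, top 70 mm up) carries the crank. Two steel jaws, 60 mm wide (x), 32 mm above the bed, face each other along y: the moving jaw, with a sprung rubber pad (15 N/mm), on the gearbox side, the fixed jaw at the +y end.
- bed (a point): Point on the bed's surface midway between the open jaws: lay the blank here. Axes as the clamp's; the jaws close along y. They start 84 to 108 mm apart. The fixed jaw is set by hand, up to 6 mm differently from run to run (their true middle is then up to 6 mm off), so the crank angle where the jaws bite is not known and must be felt.
- crank_axis (a point): Point on the crank's vertical axis, at the height of the grip's middle (120 mm up). Turning freely takes about 7.5 N sideways at the grip (4 to 6 N remain when paused). Once the jaws bear on the blank it rises: each extra 1 N is 12 N (turning) to 17 N (paused) of clamping. 2 to 3 N more than free is right (25 to 50 N); under 20 N of clamping is loose, over 70 N crushes the blank.
- grip_c (a point): Middle of the crank's grip: an upright black sleeve, 25 mm across, 56 mm tall (92 to 148 mm above the table), spinning freely on its pin; its own yaw means nothing. It goes round the crank axis in a level circle of 60 mm radius. The flat steel crank arm lies just below it (top 92 mm up).
- crank (a joint): Crank angle in rad, grows clockwise seen from above, which closes the jaws by 30 mm a turn (4.8 mm a rad); 0 with the grip at the clamp's -y end. Starts between -1.2 and 1.2; the jaws meet the blank between 11.0 and 14.0. Stays where it is left (self-locking). From meeting the blank to rightly clamped takes only about 0.4 to 0.8 rad.
- block_c (a point): Centre of the pendant blank: loose wooden block, 64 mm long (its x), 36 mm wide (y), 34 mm tall (z up), 90 g, a dark and a light 18 mm layer glued side by side along y. Starts upright on the table. In the clamp its y lies along the clamp's y (either way round). Best held by its ends, 64 mm apart, so that the fingers stay clear of the jaws.
- tin: Bystander: round tin, 50 mm across, 34 mm tall; origin at the centre of its underside.
- cone: Bystander: wooden ring cone, 42 mm across its foot, 78 mm tall; origin under its foot.
- spool: Bystander: spool of copper wire, 44 mm across, 30 mm tall; origin under its centre.
- offcut: Bystander: flat board, 50 x 95 x 18 mm; origin under its centre.
- pliers: Bystander: pliers lying flat, 170 mm long, 15 mm tall; origin near the pivot.

How it is judged:
On the way, in this order (a step that is already met when the one before it is completed fails the run):
1. the blank lies flat on the bed between the open jaws, layers facing the jaws, and has been let go (x of block_c in the frame of clamp between -0.022 and 0.022 m and y of block_c in the frame of clamp between 0.03 and 0.115 m and z of block_c in the frame of clamp below 0.05 m and angle between the y axis of block_c and the y axis of clamp, either way round below 0.3 rad and contact force between the fingers and block below 0.1 N and value of joint crank below 2.5 rad), for 0.1 s.
2. the crank has been turned by its grip until the jaws press on the blank with more than 20 N (contact force between block and clamp above 20 N and value of joint crank above 10.5 rad), for 0.2 s.
At the end, for the whole second after the job is handed in: The blank lies flat on the clamp's bed (within 3 mm of it, tilted less than 0.06 rad), square to the jaws within 0.06 rad and centred across them within 22 mm, and the jaws hold it with 20 to 70 N; blank and crank are at rest (contact force between block and clamp between 20 and 70 N and x of block_c in the frame of clamp between -0.022 and 0.022 m and z of block_c in the frame of clamp below 0.05 m and angle between block_c's own z axis and vertical below 0.06 rad and angle between the y axis of block_c and the y axis of clamp, either way round below 0.06 rad and linear speed of block below 0.01 m/s and velocity of joint crank between -0.05 and 0.05 rad/s); the robot touches nothing.
It fails at once if the blank is crushed: pressed by the clamp with more than 70 N (contact force between block and clamp above 70 N).
It fails at once if the hand leaves the grip (more than 60 mm from it) part way through the cranking, between crank angles 2.5 and 10.5 (value of joint crank between 2.5 and 10.5 rad and distance between the grasp point and grip_c above 0.06 m).
It fails at once if a bystander is moved by more than 30 mm (distance of any of tin, cone, spool, offcut, pliers from where it was at the start of the episode above 0.03 m).
It also fails if it takes over 72 s, if anything falls off the work surface, if the arm or the gripper's body presses on something with over 40 N, if the wrist force passes 120 N, or if a joint passes its speed limit or range.

## Working session

There is one attempt and no reset: what is moved stays moved. The work goes in short steps, Python scripts to look and compute and a tool call to move; the robot and the scene stay as the last step left them, time stands still between calls to the robot, and variables do not carry over. Pictures are saved under pics/ and viewed, and the job is handed in when it is done.

Besides the shell and the picture viewer there is one more tool, called after "Call:" as name(argument=value, ...), one argument or row to a line, values as JSON. carry_out: Moves the arm, as the interface text tells. Its arguments: {"type":"object","properties":{"deltas":{"type":"array","items":{"type":"object","properties":{"x":{"type":"number"},"y":{"type":"number"},"z":{"type":"number"},"twist":{"type":"number"}}}},"hand":{"type":"number"}},"required":["deltas"]}

```bash
mkdir -p pics; ls; cat > h.py <<'E'
import numpy as np, cv2
from scipy.spatial.transform import Rotation as R
from plant import read_state, snapshot
def snap(n,f):
    st=read_state(); s=snapshot(n); cv2.imwrite('pics/'+f,s['color']); np.savez('pics/'+f[:-4]+'.npz',pos=st['eef_pos'],ori=st['orientation'],**s); return st,s
def load(f):
    return dict(np.load('pics/'+f+'.npz'))
def cam(d):
    K=d['camera_matrix']
    if 'world_to_cam' in d: T=np.linalg.inv(d['world_to_cam'])
    else:
        A=np.eye(4);A[:3,:3]=R.from_rotvec(d['ori']).as_matrix();A[:3,3]=d['pos'];T=A@d['T_tool_cam']
    return K,T
def ray(d,u,v):
    K,T=cam(d); r=np.linalg.inv(K)@[u,v,1]; r=np.array([r[0],-r[1],-r[2]]); return T[:3,3],T[:3,:3]@r
def onplane(d,u,v,z):
    o,r=ray(d,u,v); return o+r*(z-o[2])/r[2]
def proj(d,p):
    K,T=cam(d); c=np.linalg.inv(T)@np.append(p,1); q=K@[c[0],-c[1],-c[2]]; return q[:2]/q[2]
E
python3 - <<'E'
from h import *
for n in ['scene','side','wrist']:
    st,s=snap(n,n+'0.png')
    print(n,{k:(v.shape if k=='color' else v) for k,v in s.items()})
print(st)
E
```

```text
pics
scene {'color': (420, 560, 3), 'camera_matrix': array([[412.48407958,   0.        , 283.44635324],
       [  0.        , 412.48407958, 213.83101696],
       [  0.        ,   0.        ,   1.        ]]), 'world_to_cam': array([[ 0.49233181,  0.8704064 ,  0.0014481 , -0.20214436],
       [-0.7408498 ,  0.41817567,  0.52561457,  0.39548395],
       [ 0.45689273, -0.25984959,  0.85072159, -1.31621948],
       [ 0.        ,  0.        ,  0.        ,  1.        ]])}
side {'color': (420, 560, 3), 'camera_matrix': array([[532.03694241,   0.        , 278.62894368],
       [  0.        , 532.03694241, 212.04707838],
       [  0.        ,   0.        ,   1.        ]]), 'world_to_cam': array([[ 8.18361643e-01, -5.74702216e-01,  1.25869699e-03,
        -4.84232899e-01],
       [ 3.03872054e-01,  4.34563133e-01,  8.47830560e-01,
        -2.30791399e-01],
       [-4.87797085e-01, -6.93449527e-01,  5.30265742e-01,
        -1.26706186e+00],
       [ 0.00000000e+00,  0.00000000e+00,  0.00000000e+00,
         1.00000000e+00]])}
wrist {'color': (420, 560, 3), 'camera_matrix': array([[297.42758402, 
[... 474 characters left out ...]
000000e+00]])}
{'clock': 0.1, 'q': array([ 1.24047348e+00,  3.07505888e-01,  1.50754711e+00,  4.68968532e-06,
        1.32841394e+00, -7.34970194e-02]), 'dq': array([-8.36591393e-04,  7.47188728e-04, -1.91566490e-03, -8.82192634e-04,
        8.81446381e-05,  1.94317627e-04]), 'joint_efforts': array([ 4.41550064e-04, -4.58524024e+01, -2.52609444e+01,  1.02203824e-04,
        5.57739870e-03, -6.25933225e-06]), 'eef_pos': array([0.14588166, 0.55556479, 0.24746708]), 'orientation': array([ 2.48681507e+00,  1.91804221e+00, -2.46014574e-03]), 'contact_force': array([-0.41881205,  0.40886702, -0.15166372]), 'wrist_torque': array([-0.04577031, -0.03271054, -0.0090964 ]), 'width': 1.0030151766512332}
```

View pics/scene0.png

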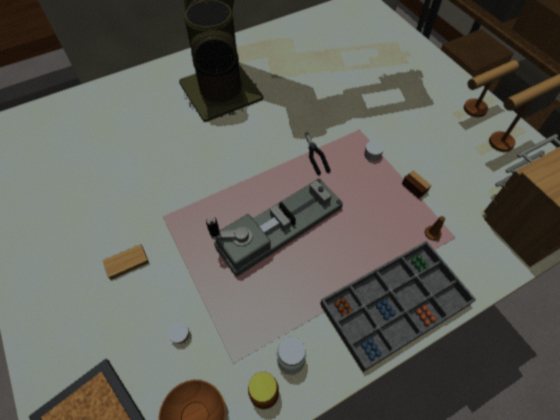

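View pics/side0.png

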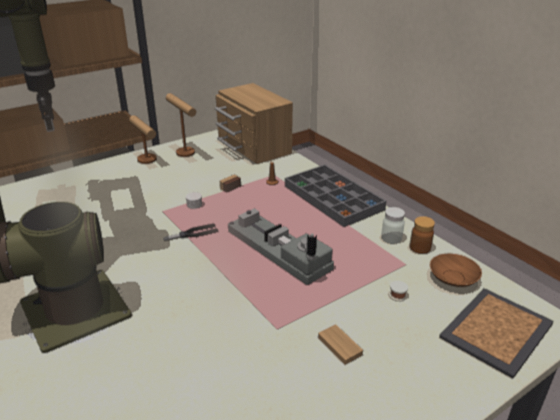

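View pics/wrist0.png

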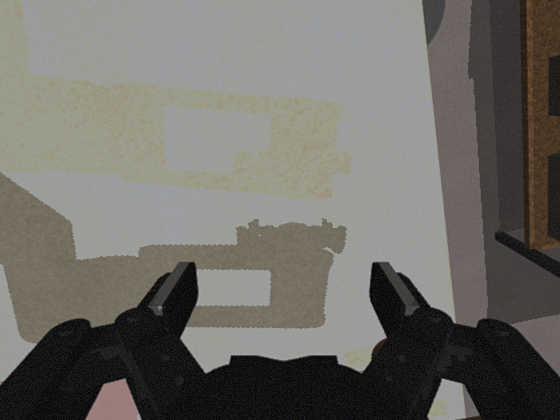

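The block is at about (417,183) in the scene view and (231,183) in the side view. The clamp runs from (240,245) to (330,195), and its grip is near (212,227). Next I'll look at enlarged crops.

```bash
python3 - <<'E'
from h import *
s=load('scene0')['color'];d=load('side0')['color']
cv2.imwrite('pics/c1.png',cv2.resize(s[170:280,195:355],None,fx=5,fy=5,interpolation=cv2.INTER_CUBIC))
cv2.imwrite('pics/c2.png',cv2.resize(d[195:285,215:345],None,fx=6,fy=6,interpolation=cv2.INTER_CUBIC))
a=cv2.resize(s[160:250,390:460],None,fx=5,fy=5,interpolation=cv2.INTER_CUBIC);b=cv2.resize(d[155:215,170:250],None,fx=5,fy=5,interpolation=cv2.INTER_CUBIC)
o=np.zeros((450,760,3),np.uint8);o[:450,:350]=a;o[:300,355:755]=b;cv2.imwrite('pics/c3.png',o)
L=load('scene0')
for n,u,v,z in [('block',417,183,.017),('clampc',282,224,.03),('grip',212,227,.12),('tin',374,150,.017),('cone',433,236,0),('offcut',126,262,.01),('robot',222,90,0)]: print(n,onplane(L,u,v,z).round(3))
E
```

```text
block [0.604 0.301 0.017]
clampc [ 0.544 -0.08   0.03 ]
grip [ 0.521 -0.244  0.12 ]
tin [0.454 0.269 0.017]
cone [0.746 0.243 0.   ]
offcut [ 0.442 -0.451  0.01 ]
robot [0.003 0.005 0.   ]
```

View pics/c1.png

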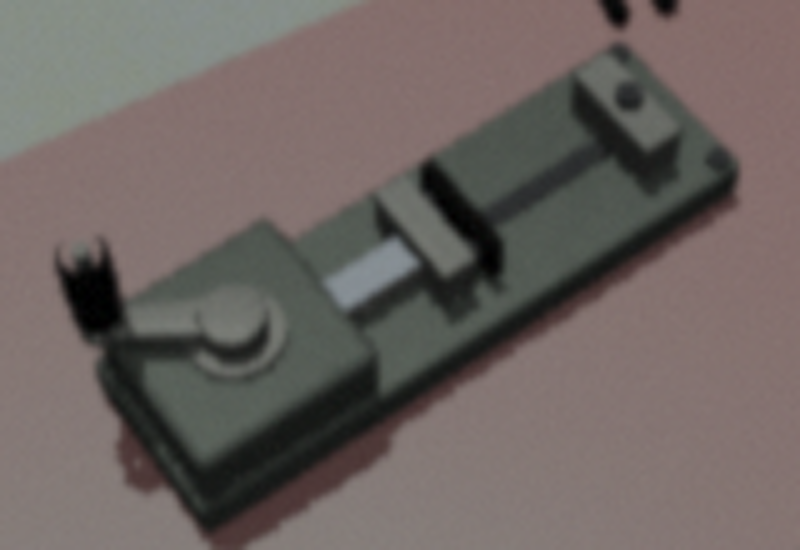

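View pics/c2.png

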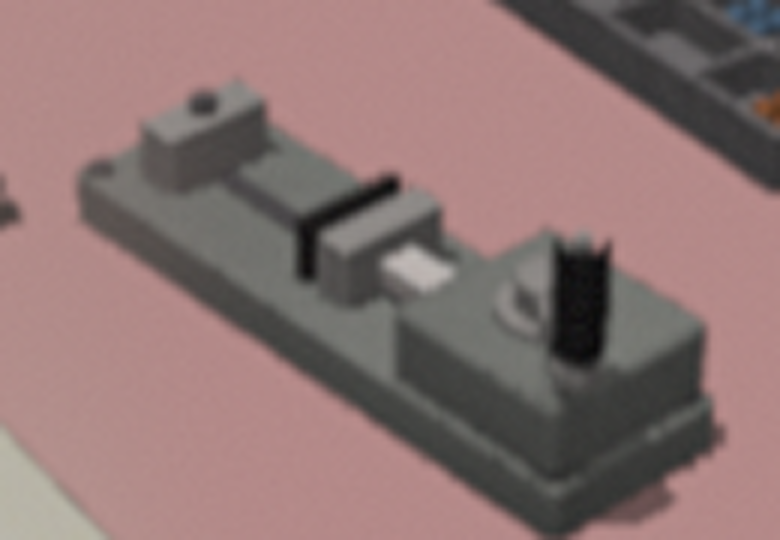

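View pics/c3.png

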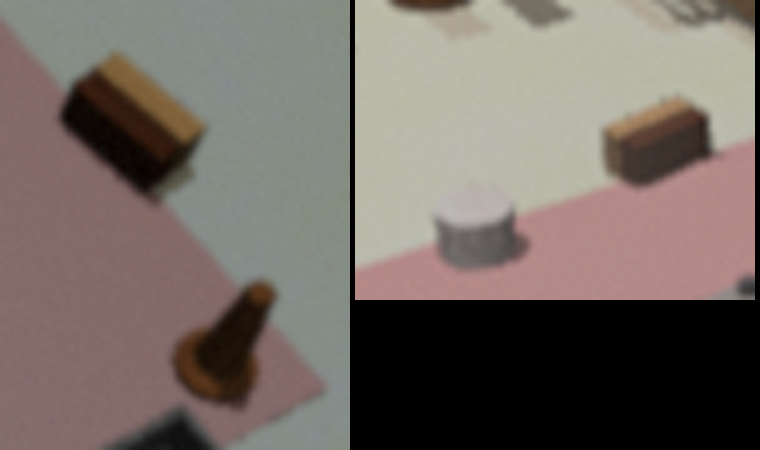

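The crops show the block's top face with light and dark layers, the clamp outline, both jaws, the hub, and the grip at the -y end. I'll get metric values from the corner pixels.

```bash
python3 - <<'E'
from h import *
L=load('scene0');S=load('side0')
c1=lambda u,v,z:onplane(L,195+u/5,170+v/5,z)
c2=lambda u,v,z:onplane(S,215+u/6,195+v/6,z)
c3=lambda u,v,z:onplane(L,390+u/5,160+v/5,z)
c3b=lambda u,v,z:onplane(S,170+(u-355)/5,155+v/5,z)
def pr(n,*a):print(n,[tuple(p[:2].round(4)) for p in a])
pr('blk sc',c3(115,52,.034),c3(207,128,.034),c3(150,178,.034),c3(68,93,.034))
pr('blk sd',c3b(603,133,.034),c3b(687,97,.034),c3b(708,112,.034),c3b(625,148,.034))
pr('bed sc',c1(620,43,.03),c1(735,170,.03),c1(207,515,.03))
pr('bed sd',c2(82,178,.03),c2(556,490,.03),c2(712,405,.03))
pr('gear sc',c1(263,220,.07),c1(378,350,.07),c1(205,466,.07))
pr('gear sd',c2(398,318,.07),c2(556,410,.07),c2(706,325,.07),c2(550,232,.07))
pr('fixed sc',c1(580,72,.062),c1(622,48,.062),c1(680,125,.062),c1(640,148,.062))
pr('fixed sd',c2(142,128,.062),c2(235,84,.062),c2(266,100,.062),c2(172,147,.062))
pr('mov sc',c1(380,192,.062),c1(400,178,.062),c1(478,258,.062),c1(425,160,.062),c1(500,245,.062))
pr('mov sd',c2(300,218,.062),c2(395,178,.062),c2(320,240,.062),c2(440,198,.062))
pr('grip top sc',c1(82,245,.148)); pr('grip top sd',c2(583,245,.148))
pr('hub sc',c1(232,310,.1)); 
E
```

```text
blk sc [(np.float64(0.5738), np.float64(0.3062)), (np.float64(0.6369), np.float64(0.3164)), (np.float64(0.647), np.float64(0.2701)), (np.float64(0.5831), np.float64(0.2673))]
blk sd [(np.float64(0.5657), np.float64(0.2972)), (np.float64(0.6363), np.float64(0.3086)), (np.float64(0.6368), np.float64(0.2826)), (np.float64(0.5673), np.float64(0.2716))]
bed sc [(np.float64(0.4708), np.float64(0.0743)), (np.float64(0.5679), np.float64(0.0827)), (np.float64(0.6065), np.float64(-0.2357))]
bed sd [(np.float64(0.4631), np.float64(0.0657)), (np.float64(0.5043), np.float64(-0.2501)), (np.float64(0.5947), np.float64(-0.2428))]
gear sc [(np.float64(0.4997), np.float64(-0.1493)), (np.float64(0.5888), np.float64(-0.135)), (np.float64(0.6023), np.float64(-0.2304))]
gear sd [(np.float64(0.4887), np.float64(-0.1585)), (np.float64(0.5046), np.float64(-0.2477)), (np.float64(0.5929), np.float64(-0.2375)), (np.float64(0.5814), np.float64(-0.1442))]
fixed sc [(np.float64(0.4953), np.float64(0.0322)), (np.float64(0.493), np.float64(0.0588)), (np.float64(0.5475), np.float64(0.0587)), (np.float64(0.5494), np.float64(0.0339))]
fixed sd [(np.float64(0.4845), np.float64(0.0435)), (np.float64(0.5417), np.float64(0.0516)), (np.float64(0.5459), np.float64(0.0309)), (np.float64(0.4873), np.float64(0.0215))]
mov sc [(np.float64(0.5088), np.float64(-0.0906)), (np.float64(0.5065), np.float64(-0.0781)), (np.float64(0.5648), np.float64(-0.0676)), (np.float64(0.5033), np.float64(-0.0623)), (np.float64(0.5637), np.float64(-0.0548))]
mov sd [(np.float64(0.5033), np.float64(-0.0617)), (np.float64(0.5573), np.float64(-0.0595)), (np.float64(0.5009), np.float64(-0.0813)), (np.float64(0.5645), np.float64(-0.0847))]
grip top sc [(np.float64(0.5184), np.float64(-0.24))]
grip top sd [(np.float64(0.5149), np.float64(-0.2481))]
hub sc [(np.float64(0.553), np.float64(-0.1896))]
```

The scene and side views disagree by about 8 mm. The clamp yaw comes out near 0.12 rad and the block yaw near 0.16 rad. I'll move the wrist camera over the block to refine this.

Call:
carry_out(
  deltas=[
    {"x": 38,"y": -20,"twist": -5.5},
    {"x": 38,"y": -20,"twist": -5.5},
    {"x": 38,"y": -20,"twist": -5.5},
    {"x": 38,"y": -20,"twist": -5.5},
    {"x": 38,"y": -20,"twist": -5.5},
  ],
)

```text
validation failed for argument at $.de...
```

Call:
carry_out(
  deltas=[
    {"x": 38,"y": -20,"twist": -5.5},
    {"x": 38,"y": -20,"twist": -5.5},
    {"x": 38,"y": -20,"twist": -5.5},
    {"x": 38,"y": -20,"twist": -5.5},
    {"x": 38,"y": -20,"twist": -5.5},
  ],
)

```text
validation failed for argument at $.de...
```

Call:
carry_out(
  deltas=[
    {"x": 38,"y": -30,"twist": -5.5},
    {"x": 38,"y": -20,"twist": -5.5},
    {},
  ],
)

```text
validation failed for argument at $.de...
```

```bash
python3 - <<'E'
from h import *
st,s=snap('wrist','w1.png')
print(st['clock'],st['eef_pos'],st['orientation'],st['q'])
E
```

```text
0.15 [0.14588942 0.55564832 0.24760709] [ 2.48689939e+00  1.91817483e+00 -2.11867781e-03] [ 1.24050593e+00  3.07385809e-01  1.50735839e+00  8.08058360e-06
  1.32845995e+00 -7.34994585e-02]
```

View pics/w1.png

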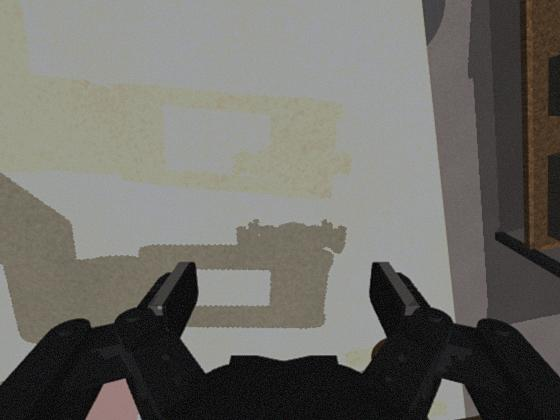

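The moves were refused, so the arm hasn't moved. Each row probably needs all four keys.

Call:
carry_out(
  deltas=[
    {"x": 38,"y": -20,"z": 0,"twist": -5.5},
    {"x": 38,"y": -20,"z": 0,"twist": -5.5},
    {"x": 38,"y": -20,"z": 0,"twist": -5.5},
    {"x": 38,"y": -20,"z": 0,"twist": -5.5},
    {"x": 38,"y": -20,"z": 0,"twist": -5.5},
  ],
)

```text
clock: 0.7
eef_pos: [0.3373, 0.4552, 0.2482]
orientation: [2.875, 1.267, -0.0]
contact_force: [0.2, 0.2, 0.1]
width: 1.0
```

Call:
carry_out(
  deltas=[
    {"x": 38,"y": -20,"z": 0,"twist": -5.5},
    {"x": 38,"y": -20,"z": 0,"twist": -5.5},
    {"x": 38,"y": -20,"z": 0,"twist": -5.5},
    {"x": 38,"y": -20,"z": 0,"twist": -5.5},
    {"x": 38,"y": -25,"z": 0,"twist": -5.5},
  ],
)

```text
clock: 1.2
eef_pos: [0.5275, 0.3505, 0.2481]
orientation: [-3.093, -0.548, 0.0]
contact_force: [0.7, 0.8, -0.0]
width: 0.998
```

Call:
carry_out(
  deltas=[
    {"x": 38,"y": -30,"z": 0,"twist": -5.5},
    {"x": 38,"y": -26,"z": 0,"twist": -5.5},
    {"x": 0,"y": 0,"z": 0,"twist": 0},
  ],
)

```text
clock: 1.5
eef_pos: [0.6072, 0.291, 0.2475]
orientation: [3.13, 0.243, 0.004]
contact_force: [-0.4, -0.0, 0.3]
width: 1.001
```

```bash
python3 - <<'E'
from h import *
st,s=snap('wrist','w1.png')
print(st['clock'],st['eef_pos'],st['orientation'],st['q'])
E
```

```text
1.5 [0.60721558 0.29099364 0.24745391] [3.13007265 0.24269947 0.00416258] [ 0.38566705  0.44386763  1.28749619 -0.00286441  1.40834663  0.2313614 ]
```

View pics/w1.png

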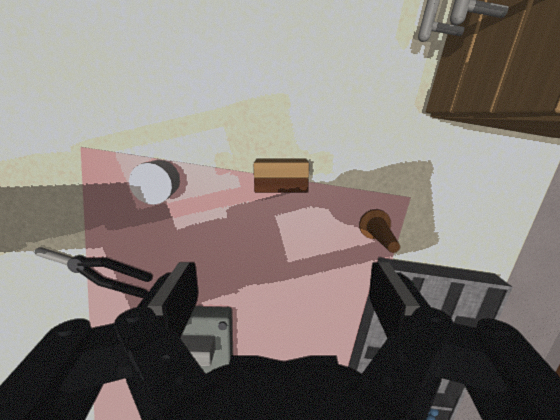

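```bash
python3 - <<'E'
from h import *
W=load('w1'); print(cam(W)[1].round(3))
im=W['color']
cv2.imwrite('pics/c4.png',cv2.resize(im[145:205,235:325],None,fx=8,fy=8,interpolation=cv2.INTER_CUBIC))
for u,v in [(254,163),(308,163),(308,191),(254,191),(281,177)]: print(onplane(W,u,v,.034).round(4))
E
```

```text
[[ 0.988 -0.146 -0.049  0.595]
 [ 0.154  0.941  0.301  0.368]
 [ 0.003 -0.305  0.952  0.372]
 [ 0.     0.     0.     1.   ]]
[0.5713 0.3089 0.034 ]
[0.632  0.3183 0.034 ]
[0.6379 0.2859 0.034 ]
[0.5754 0.2762 0.034 ]
[0.6041 0.2976 0.034 ]
```

View pics/c4.png

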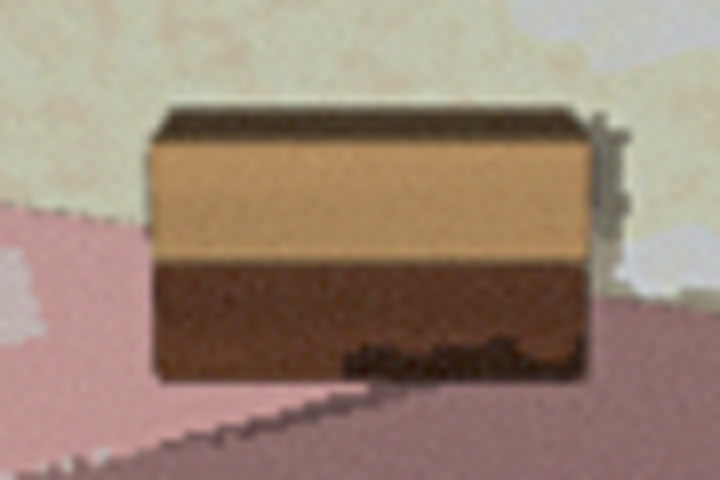

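```bash
python3 - <<'E'
from h import *
W=load('w1')
P=np.array([onplane(W,235+u/8,145+v/8,.034) for u,v in [(153,140),(589,140),(586,380),(157,380)]])
print(P.round(4),P.mean(0)); print(np.linalg.norm(np.diff(P,axis=0),axis=1))
e=P[1]-P[0]+P[2]-P[3]; print(np.arctan2(e[1],e[0]), 2*np.arctan2(W['ori'][1],W['ori'][0]))
# clamp far end corner seen
for u,v in [(180,307),(232,308),(236,380)]: print(onplane(W,u,v,.03))
E
```

```text
[[0.5713 0.3095 0.034 ]
 [0.6326 0.319  0.034 ]
 [0.6385 0.2842 0.034 ]
 [0.5763 0.2746 0.034 ]] [0.60471051 0.29680942 0.034     ]
[0.06203678 0.03529218 0.06297984]
0.15383183319098015 0.1547662705885218
[0.49642627 0.09940816 0.03      ]
[0.5659823  0.10848574 0.03      ]
[ 0.58462959 -0.01571816  0.03      ]
```

The wrist view gives the block's top face as 62 x 35 mm against 64 x 36 expected, centre (0.605, 0.297), yaw 0.154. I'll descend part way and re-check.

Call:
carry_out(
  deltas=[
    {"x": -2,"y": 4,"z": -40,"twist": 0},
    {"x": 0,"y": 0,"z": -40,"twist": 0},
    {"x": 0,"y": 0,"z": -30,"twist": 0},
    {"x": 0,"y": 0,"z": 0,"twist": 0},
  ],
)

```text
clock: 1.95
eef_pos: [0.5952, 0.2985, 0.1331]
orientation: [3.128, 0.257, -0.017]
contact_force: [-0.4, -0.2, -0.3]
width: 1.002
```

```bash
python3 - <<'E'
from h import *
st,s=snap('wrist','w2.png')
print(st['clock'],st['eef_pos'],st['orientation'],st['contact_force'])
W=load('w1');print(proj(W,[.568,.083,.03]),proj(load('scene0'),[.605,.297,.034]),proj(load('side0'),[.605,.297,.034]))
print(proj(load('scene0'),[0,0,0]))
E
```

```text
1.95 [0.59516295 0.29845737 0.13311917] [ 3.12788005  0.25668519 -0.01736977] [-0.3667769  -0.17456131 -0.26730061]
[231.57507906 323.70372593] [417.75389102 179.9622937 ] [230.05904145 178.32017603]
[220.09724474  89.89208725]
```

View pics/w2.png

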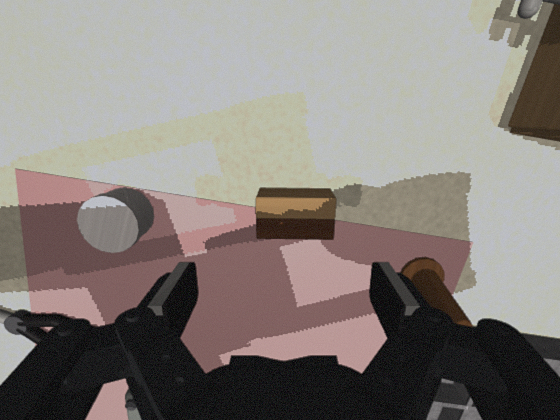

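Call:
carry_out(
  deltas=[
    {"x": 0,"y": 0,"z": 0,"twist": 0},
  ],
)

```text
clock: 2.1
eef_pos: [0.6004, 0.3002, 0.1398]
orientation: [-3.13, -0.256, -0.003]
contact_force: [0.3, 0.4, -0.1]
width: 1.001
```

```bash
python3 - <<'E'
from h import *
st,s=snap('wrist','w3.png')
print(st['clock'],st['eef_pos'],st['orientation'],st['q'])
im=s['color']
cv2.imwrite('pics/c5.png',cv2.resize(im[175:255,235:355],None,fx=6,fy=6,interpolation=cv2.INTER_CUBIC))
E
```

```text
2.1 [0.60041017 0.30018516 0.13975604] [-3.13033851e+00 -2.56122384e-01 -2.70840621e-03] [4.00601707e-01 5.25188676e-01 1.43046583e+00 2.28655076e-04
 1.18405195e+00 2.37240581e-01]
```

View pics/c5.png

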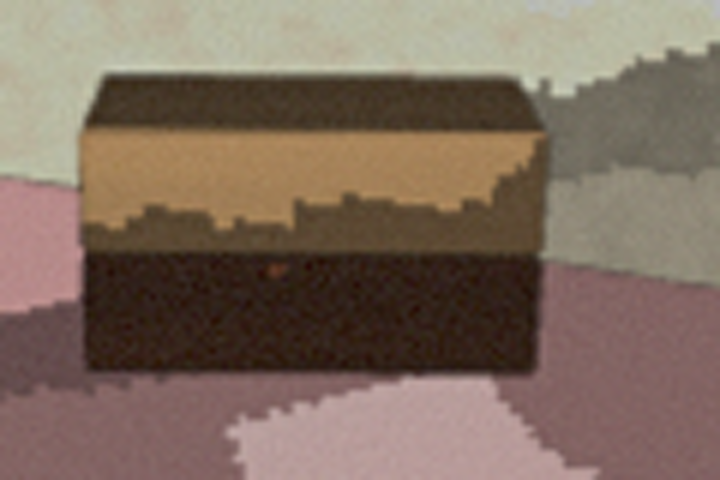

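```bash
python3 - <<'E'
from h import *
W=load('w3')
print(cam(W)[1].round(3))
P=np.array([onplane(W,235+u/6,175+v/6,.034) for u,v in [(80,128),(545,128),(540,372),(86,370)]])
print(P.round(4),P.mean(0)); print(np.linalg.norm(np.diff(P,axis=0),axis=1))
e=P[1]-P[0]+P[2]-P[3]; print(np.arctan2(e[1],e[0]), 2*np.arctan2(W['ori'][1],W['ori'][0]),read_state()['eef_pos'])
E
```

```text
[[ 0.987 -0.154 -0.051  0.588]
 [ 0.162  0.941  0.298  0.377]
 [ 0.002 -0.302  0.953  0.265]
 [ 0.     0.     0.     1.   ]]
[[0.5706 0.3096 0.034 ]
 [0.6321 0.3197 0.034 ]
 [0.6387 0.2849 0.034 ]
 [0.5759 0.2749 0.034 ]] [0.6043318  0.29728216 0.034     ]
[0.06229762 0.0354156  0.06353436]
0.15980546316188776 -6.119910224684937 [0.60109448 0.30028292 0.14058695]
```

Call:
carry_out(
  deltas=[
    {"x": 0,"y": 0,"z": 0,"twist": 0},
    {"x": 0,"y": 0,"z": 0,"twist": 0},
  ],
)

```text
clock: 2.35
eef_pos: [0.601, 0.2997, 0.1403]
orientation: [-3.13, -0.255, -0.005]
contact_force: [-0.7, -0.4, -0.1]
width: 1.001
```

Call:
carry_out(
  deltas=[
    {"x": 3.5,"y": -2.5,"z": -15,"twist": 0},
    {"x": 0,"y": 0,"z": -20,"twist": 0},
    {"x": 0,"y": 0,"z": -20,"twist": 0},
    {"x": 0,"y": 0,"z": -20,"twist": 0},
    {"x": 0,"y": 0,"z": 0,"twist": 0},
  ],
)

```text
clock: 2.85
eef_pos: [0.6012, 0.2952, 0.0595]
orientation: [3.129, 0.254, -0.01]
contact_force: [-0.5, -1.2, 0.1]
width: 0.997
```

Call:
carry_out(
  deltas=[
    {"x": 0,"y": 0,"z": 0,"twist": 0},
    {"x": 0,"y": 0,"z": 0,"twist": 0},
  ],
)

```text
clock: 3.05
eef_pos: [0.6044, 0.2968, 0.0641]
orientation: [-3.131, -0.254, -0.003]
contact_force: [1.1, 0.1, -0.5]
width: 1.001
```

```bash
python3 - <<'E'
from h import *
st,s=snap('wrist','w4.png')
print(st['clock'],st['eef_pos'],st['orientation'],st['contact_force'])
E
```

```text
3.05 [0.60443559 0.29683912 0.06413338] [-3.13076966e+00 -2.54089597e-01 -2.57155523e-03] [ 1.11818847  0.14690934 -0.52606474]
```

View pics/w4.png

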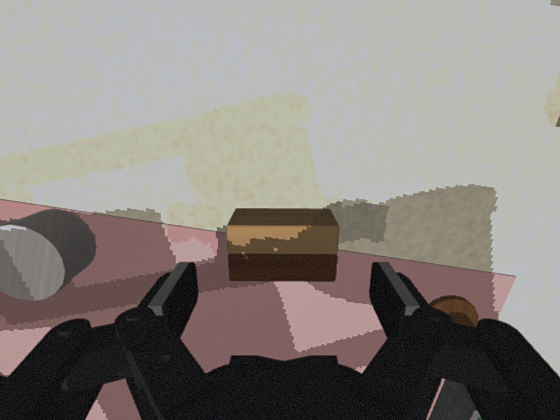

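```bash
python3 - <<'E'
from h import *
W=load('w4')
P=np.array([onplane(W,u,v,.034) for u,v in [(228,226),(339,226),(336,281),(229.5,281)]])
print(P.round(4),P.mean(0))
for u,v in [(452,315)]: print(onplane(W,u,v,.0))
for p in ([.72,.235,0],): print(proj(W,p))
E
```

```text
[[0.5712 0.3095 0.034 ]
 [0.6323 0.3194 0.034 ]
 [0.6381 0.285  0.034 ]
 [0.5758 0.2749 0.034 ]] [0.60437644 0.29717686 0.034     ]
[0.7409057  0.25098897 0.        ]
[418.96699579 328.71563981]
```

Call:
carry_out(
  deltas=[
    {"x": 0,"y": 0,"z": -15,"twist": 0},
    {"x": 0,"y": 0,"z": -15,"twist": 0},
    {"x": 0,"y": 0,"z": -13,"twist": 0},
    {"x": 0,"y": 0,"z": 0,"twist": 0},
    {"x": 0,"y": 0,"z": 0,"twist": 0},
  ],
)

```text
clock: 3.6
eef_pos: [0.6029, 0.2964, 0.0191]
orientation: [3.131, 0.254, -0.003]
contact_force: [-0.5, 0.0, 0.2]
width: 0.998
```

Now I'm in position and will close on the block ends.

Call:
carry_out(
  deltas=[
    {"x": 0,"y": 0,"z": 0,"twist": 0},
    {"x": 0,"y": 0,"z": 0,"twist": 0},
    {"x": 0,"y": 0,"z": 0,"twist": 0},
    {"x": 0,"y": 0,"z": 0,"twist": 0},
  ],
  hand=1,
)

```text
clock: 4.0
eef_pos: [0.6042, 0.2969, 0.0211]
orientation: [-3.131, -0.254, -0.003]
contact_force: [0.9, 0.7, 2.8]
width: 0.733
```

Call:
carry_out(
  deltas=[
    {"x": 0,"y": 0,"z": 15,"twist": 0},
    {"x": 0,"y": 0,"z": 30,"twist": 0},
    {"x": 0,"y": 0,"z": 40,"twist": 0},
    {"x": 0,"y": 0,"z": 40,"twist": 0},
    {"x": 0,"y": 0,"z": 40,"twist": 0},
  ],
)

```text
clock: 4.5
eef_pos: [0.6031, 0.2965, 0.1876]
orientation: [3.131, 0.254, -0.0]
contact_force: [1.0, 1.0, -0.6]
width: 0.734
```

Call:
carry_out(
  deltas=[
    {"x": -8,"y": -30,"z": 30,"twist": -0.5},
    {"x": -10,"y": -40,"z": 20,"twist": -0.5},
    {"x": -13,"y": -40,"z": 0,"twist": -0.5},
    {"x": -13,"y": -40,"z": 0,"twist": -0.5},
    {"x": -13,"y": -40,"z": 0,"twist": 0},
  ],
)

```text
clock: 5.0
eef_pos: [0.5455, 0.1053, 0.2366]
orientation: [3.135, 0.2, 0.002]
contact_force: [0.5, -0.5, -0.1]
width: 0.738
```

Call:
carry_out(
  deltas=[
    {"x": -13,"y": -40,"z": 0,"twist": 0},
    {"x": -10,"y": -40,"z": 0,"twist": 0},
    {"x": 0,"y": -20,"z": 0,"twist": 0},
    {"x": 0,"y": 0,"z": 0,"twist": 0},
    {"x": 0,"y": 0,"z": 0,"twist": 0},
  ],
)

```text
clock: 5.5
eef_pos: [0.5235, 0.0065, 0.236]
orientation: [-3.135, -0.197, -0.001]
contact_force: [-0.3, 0.9, -0.3]
width: 0.735
```

```bash
python3 - <<'E'
from h import *
st,s=snap('wrist','w5.png')
print(st['clock'],st['eef_pos'],st['orientation'],st['contact_force'],st['width'])
cv2.imwrite('pics/w5b.png',cv2.resize(s['color'],(800,600),interpolation=cv2.INTER_CUBIC))
E
```

```text
5.5 [0.52346881 0.0065215  0.23602264] [-3.13481947e+00 -1.97091890e-01 -1.32586708e-03] [-0.30164592  0.90917541 -0.3079553 ] 0.7353194002834132
```

View pics/w5b.png

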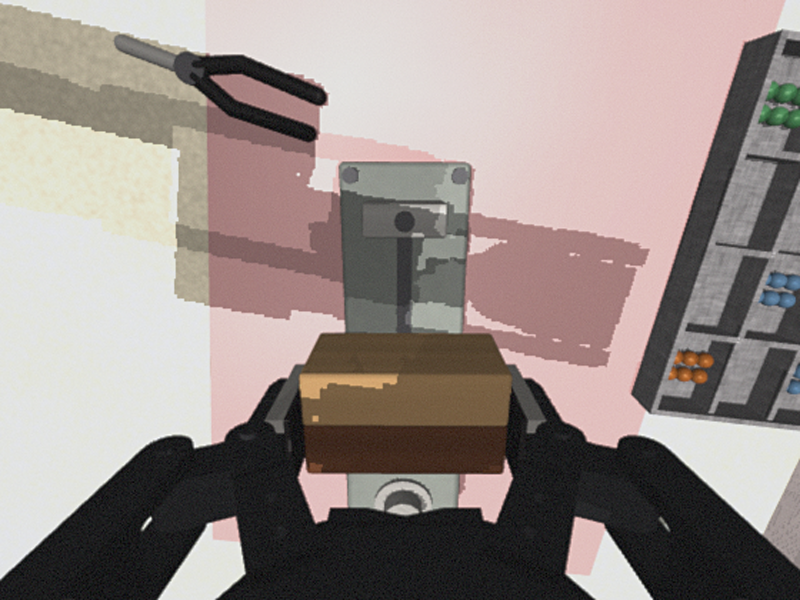

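```bash
python3 - <<'E'
from h import *
W=load('w5'); k=.7
im=W['color']
cv2.imwrite('pics/c6.png',cv2.resize(im[105:240,225:345],None,fx=5,fy=4.4,interpolation=cv2.INTER_CUBIC))
f=lambda u,v,z:onplane(W,u*k,v*k,z)
for n,u,v,z in [('farL',341,163,.03),('farR',471,163,.03),('nearL',346,330,.03),('nearR',464,330,.03),('fjL',363,237,.062),('fjR',449,237,.062),('fjbackL',363,203,.062),('fjbR',449,203,.062),('hub',404,500,.1)]: print(n,f(u,v,z).round(4))
print('yaw tool',2*np.arctan2(W['ori'][1],W['ori'][0])+2*np.pi)
E
```

```text
farL [0.4671 0.077  0.03  ]
farR [0.563  0.0891 0.03  ]
nearL [ 0.482  -0.0556  0.03  ]
nearR [ 0.5801 -0.0433  0.03  ]
fjL [0.491  0.0298 0.062 ]
fjR [0.5513 0.0374 0.062 ]
fjbackL [0.4888 0.0533 0.062 ]
fjbR [0.5477 0.0607 0.062 ]
hub [ 0.544  -0.1592  0.1   ]
yaw tool 0.12557840266085396
```

View pics/c6.png

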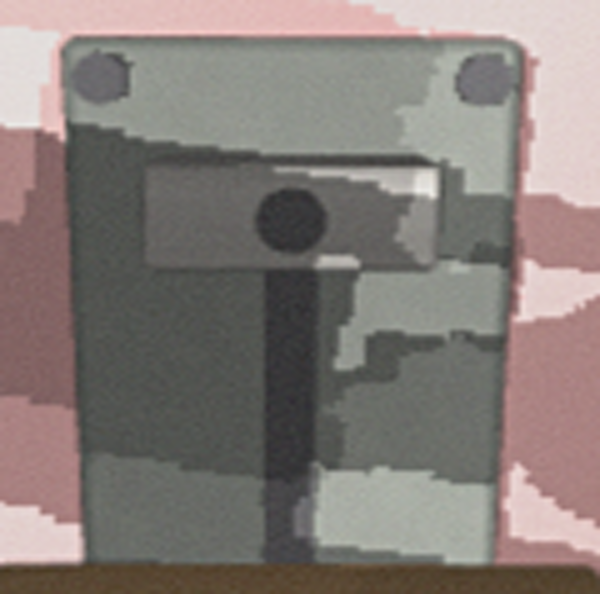

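The clamp is measured: origin about (0.535, -0.081), yaw 0.123, fixed jaw face at clamp y of about 0.115, pad at about 0.022. The block goes at about (0.5265, -0.011).

Call:
carry_out(
  deltas=[
    {"x": 3,"y": -17.5,"z": 0,"twist": 0},
    {"x": 0,"y": 0,"z": -30,"twist": 0},
    {"x": 0,"y": 0,"z": -30,"twist": 0},
    {"x": 0,"y": 0,"z": -30,"twist": 0},
    {"x": 0,"y": 0,"z": -20,"twist": 0},
  ],
)

```text
clock: 6.05
eef_pos: [0.5258, -0.0092, 0.1235]
orientation: [-3.134, -0.203, 0.004]
contact_force: [0.2, -0.2, 0.0]
width: 0.739
```

Call:
carry_out(
  deltas=[
    {"x": 0,"y": 0,"z": -15,"twist": 0},
    {"x": 0,"y": 0,"z": 0,"twist": 0},
    {"x": 0,"y": 0,"z": 0,"twist": 0},
  ],
)

```text
clock: 6.35
eef_pos: [0.5268, -0.0098, 0.1104]
orientation: [-3.135, -0.202, 0.001]
contact_force: [0.7, 0.6, -0.9]
width: 0.736
```

```bash
python3 - <<'E'
from h import *
st,s=snap('side','s1.png')
print(st['clock'],st['eef_pos'],st['orientation'],st['contact_force'],st['width'])
_,t=snap('scene','t1.png')
cv2.imwrite('pics/c7.png',np.hstack([cv2.resize(s['color'][170:290,200:350],(400,320)),cv2.resize(t['color'][150:270,200:350],(400,320))]))
E
```

```text
6.35 [ 0.52683933 -0.00984351  0.11037121] [-3.13481575e+00 -2.01853476e-01  6.40399744e-04] [ 0.65727672  0.60144888 -0.86770855] 0.7364288783517575
```

View pics/c7.png

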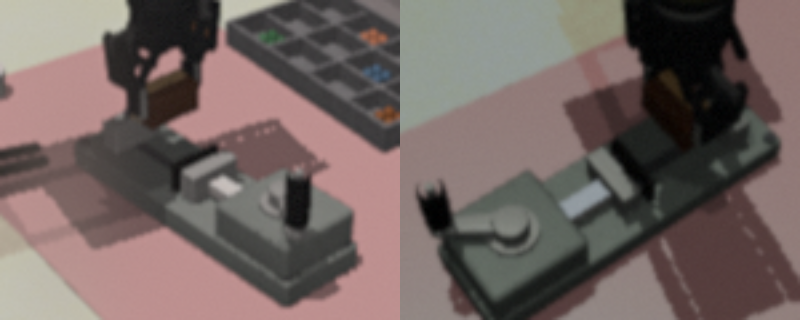

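Side and scene views show the block over the gap between the jaws. Lowering it.

Call:
carry_out(
  deltas=[
    {"x": 0,"y": -1,"z": -15,"twist": 0},
    {"x": 0,"y": 0,"z": -15,"twist": 0},
    {"x": 0,"y": 0,"z": -15,"twist": 0},
    {"x": 0,"y": 0,"z": -8,"twist": 0},
    {"x": 0,"y": 0,"z": 0,"twist": 0},
  ],
)

```text
clock: 6.95
eef_pos: [0.5264, -0.0117, 0.0571]
orientation: [-3.135, -0.2, 0.001]
contact_force: [-0.0, 0.3, -1.5]
width: 0.731
```

Call:
carry_out(
  deltas=[
    {"x": 0,"y": 0,"z": -3,"twist": 0},
    {"x": 0,"y": 0,"z": 0,"twist": 0},
  ],
)

```text
clock: 7.15
eef_pos: [0.5271, -0.0119, 0.0548]
orientation: [3.135, 0.2, 0.002]
contact_force: [0.1, -0.5, -0.3]
width: 0.733
```

Call:
carry_out(
  deltas=[
    {"x": 0,"y": 0,"z": -2,"twist": 0},
    {"x": 0,"y": 0,"z": 0,"twist": 0},
  ],
)

```text
clock: 7.35
eef_pos: [0.5267, -0.0119, 0.0525]
orientation: [3.135, 0.199, 0.001]
contact_force: [0.7, 0.1, -1.1]
width: 0.738
```

Call:
carry_out(
  deltas=[
    {"x": 0,"y": 0,"z": -1,"twist": 0},
    {"x": 0,"y": 0,"z": 0,"twist": 0},
  ],
)

```text
clock: 7.55
eef_pos: [0.5266, -0.0119, 0.0513]
orientation: [3.135, 0.2, 0.0]
contact_force: [0.1, 0.8, 0.3]
width: 0.738
```

Call:
carry_out(
  deltas=[
    {"x": 0,"y": 0,"z": -0.5,"twist": 0},
    {"x": 0,"y": 0,"z": 0,"twist": 0},
    {"x": 0,"y": 0,"z": 0,"twist": 0},
    {"x": 0,"y": 0,"z": 0,"twist": 0},
  ],
  hand=0,
)

```text
clock: 7.95
eef_pos: [0.5266, -0.0119, 0.0509]
orientation: [3.135, 0.2, 0.0]
contact_force: [0.6, -1.1, 0.4]
width: 1.003
```

Call:
carry_out(
  deltas=[
    {"x": 0,"y": 0,"z": 10,"twist": 0},
    {"x": 0,"y": 0,"z": 20,"twist": 0},
    {"x": 0,"y": 0,"z": 40,"twist": 0},
    {"x": 0,"y": 0,"z": 40,"twist": 0},
    {"x": 0,"y": 0,"z": 40,"twist": 0},
  ],
)

```text
clock: 8.45
eef_pos: [0.5262, -0.0118, 0.2029]
orientation: [3.135, 0.2, 0.0]
contact_force: [0.6, -0.7, 0.2]
width: 0.999
```

Call:
carry_out(
  deltas=[
    {"x": 0,"y": -25,"z": 40,"twist": 0},
    {"x": 0,"y": -25,"z": 0,"twist": 0},
    {"x": 0,"y": 0,"z": 0,"twist": 0},
    {"x": 0,"y": 0,"z": 0,"twist": 0},
  ],
)

```text
clock: 8.85
eef_pos: [0.526, -0.0619, 0.2412]
orientation: [-3.135, -0.197, -0.0]
contact_force: [-0.5, 1.3, -1.1]
width: 1.001
```

```bash
python3 - <<'E'
from h import *
st,s=snap('wrist','w6.png')
print(st['clock'],st['eef_pos'],st['orientation'],st['contact_force'],st['width'])
cv2.imwrite('pics/w6b.png',cv2.resize(s['color'],(800,600),interpolation=cv2.INTER_CUBIC))
E
```

```text
8.85 [ 0.52604076 -0.06192895  0.24120809] [-3.13484347e+00 -1.97334744e-01 -7.89515305e-05] [-0.49327228  1.26867773 -1.12170048] 1.0006628215209483
```

View pics/w6b.png

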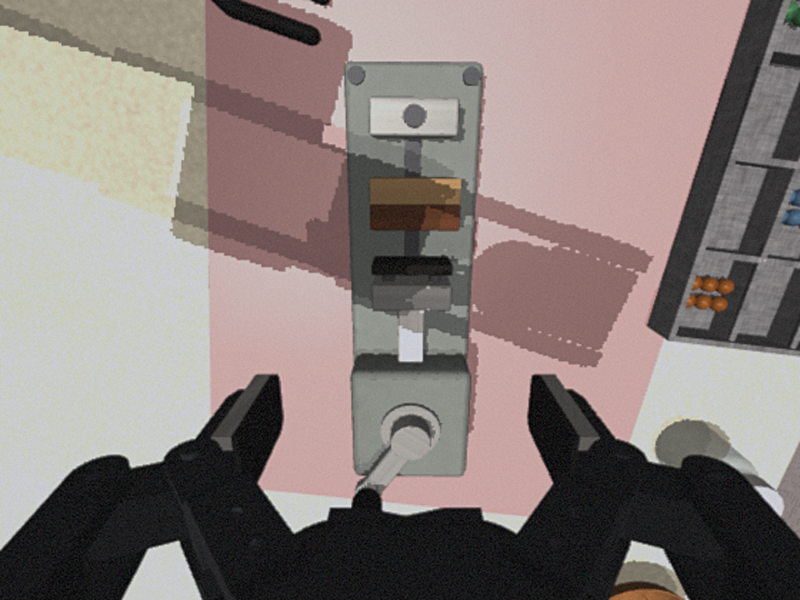

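The block lies square on the bed between the open jaws. The crank hub is at about (411,435) and the grip's edge at (368,495). I'll move further along to see the grip fully.

Call:
carry_out(
  deltas=[
    {"x": 0,"y": -30,"z": 20,"twist": 0},
    {"x": 0,"y": -40,"z": 0,"twist": 0},
    {"x": 0,"y": -40,"z": 0,"twist": 0},
    {"x": 0,"y": 0,"z": 0,"twist": 0},
    {"x": 0,"y": 0,"z": 0,"twist": 0},
  ],
)

```text
clock: 9.4
eef_pos: [0.526, -0.1715, 0.2597]
orientation: [-3.133, -0.197, 0.003]
contact_force: [-0.8, 0.4, 0.1]
width: 1.0
```

```bash
python3 - <<'E'
from h import *
st,s=snap('wrist','w7.png')
print(st['clock'],st['eef_pos'],st['orientation'],st['contact_force'],st['width'])
cv2.imwrite('pics/w7b.png',cv2.resize(s['color'],(800,600),interpolation=cv2.INTER_CUBIC))
W=load('w6');f=lambda u,v,z:onplane(W,u*.7,v*.7,z).round(4)
print('ring',f(411,428,.072),'hubtop',f(411,441,.1),'gear far', f(353,370,.07),f(470,370,.07),'near',f(354,473,.07),f(466,475,.07))
print('blk',[f(u,v,.064) for u,v in [(370,179),(461,179),(460,229),(370,229)]])
print('pad',f(372,257,.062),f(451,257,.062),'fj',f(370,135,.062),f(458,136,.062))
print('far',f(346,63,.03),f(481,63,.03))
E
```

```text
9.4 [ 0.52601887 -0.17148395  0.25968922] [-3.13341943 -0.19744126  0.00335217] [-0.75417925  0.37470892  0.14329577] 0.9996337954506007
ring [ 0.5469 -0.1867  0.072 ] hubtop [ 0.5455 -0.1786  0.1   ] gear far [ 0.4959 -0.142   0.07  ] [ 0.5857 -0.1307  0.07  ] near [ 0.5053 -0.2378  0.07  ] [ 0.5991 -0.228   0.07  ]
blk [array([0.4942, 0.0011, 0.064 ]), array([0.5561, 0.0089, 0.064 ]), array([ 0.561, -0.025,  0.064]), array([ 0.4976, -0.0329,  0.064 ])]
pad [ 0.501  -0.0534  0.062 ] [ 0.5581 -0.0462  0.062 ] fj [0.4912 0.0293 0.062 ] [0.5498 0.0361 0.062 ]
far [0.4669 0.0761 0.03  ] [0.5616 0.088  0.03  ]
```

View pics/w7b.png

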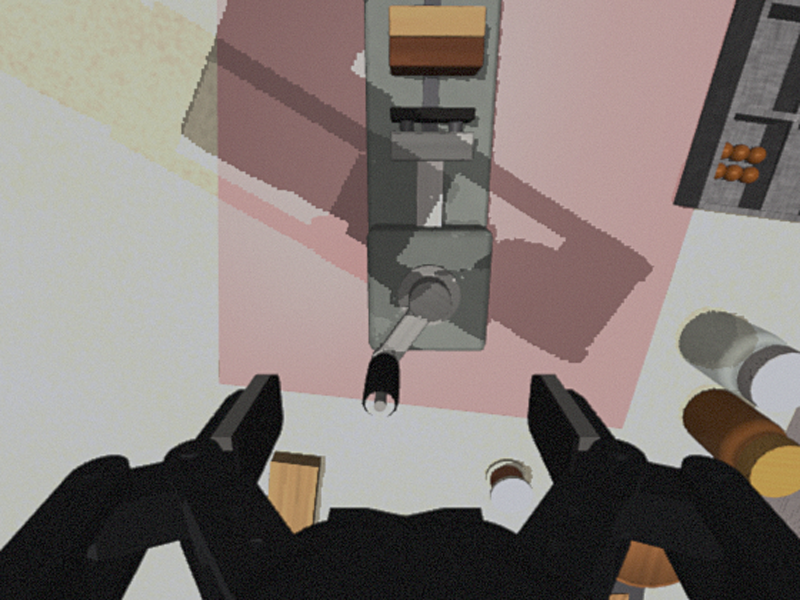

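```bash
python3 - <<'E'
from h import *
W=load('w7');f=lambda u,v,z:onplane(W,u*.7,v*.7,z).round(4)
g=f(379,405,.148);print('griptop',g,'grip base',f(383,362,.092),'ring',f(432,290,.072),'hubtop',f(431,298,.1),'gear',f(369,228,.07),f(491,228,.07),f(370,346,.07),f(486,350,.07))
print('jars base',f(715,340,0),f(715,420,0),'tray',f(690,205,.02), 'offcut', f(300,458,.018),'sp',f(505,480,.0))
th=.123
for y in (-.115,):
  ax=np.array([.5352,-.0807])+y*np.array([-np.sin(th),np.cos(th)]); print('axis nominal',ax)
  v=g[:2]-ax; ex=np.array([np.cos(th),np.sin(th)]);ey=np.array([-np.sin(th),np.cos(th)])
  print(np.linalg.norm(v), 'angle', np.arctan2(-v@ex,-v@ey))
E
```

```text
griptop [ 0.5183 -0.2423  0.148 ] grip base [ 0.5178 -0.2399  0.092 ] ring [ 0.5485 -0.1845  0.072 ] hubtop [ 0.5458 -0.1824  0.1   ] gear [ 0.4956 -0.1436  0.07  ] [ 0.585  -0.1323  0.07  ] [ 0.5059 -0.238   0.07  ] [ 0.5993 -0.2297  0.07  ]
jars base [ 0.8381 -0.2209  0.    ] [ 0.8691 -0.3082  0.    ] tray [ 0.7584 -0.0983  0.02  ] offcut [ 0.4453 -0.3955  0.018 ] sp [ 0.6667 -0.4106  0.    ]
axis nominal [ 0.54930936 -0.19483118]
0.05669981856693761 angle 0.7016617485235808
```

Axis is about (0.5485, -0.1895) and the grip about (0.518, -0.241), so the radius is about 60 mm, which checks. The crank angle is about 0.6. Approaching the grip.

Call:
carry_out(
  deltas=[
    {"x": -4,"y": -35,"z": 0,"twist": 0},
    {"x": -4,"y": -34,"z": 0,"twist": 0},
    {"x": 0,"y": 0,"z": -30,"twist": 0},
    {"x": 0,"y": 0,"z": -20,"twist": 0},
    {"x": 0,"y": 0,"z": 0,"twist": 0},
  ],
)

```text
clock: 9.95
eef_pos: [0.5164, -0.238, 0.2075]
orientation: [-3.13, -0.201, 0.01]
contact_force: [-0.7, 0.1, 0.3]
width: 1.0
```

Call:
carry_out(
  deltas=[
    {"x": 0,"y": 0,"z": 0,"twist": 0},
  ],
)

```text
clock: 10.05
eef_pos: [0.5186, -0.2393, 0.2106]
orientation: [-3.134, -0.202, 0.002]
contact_force: [0.1, -0.5, 0.1]
width: 0.998
```

```bash
python3 - <<'E'
from h import *
st,s=snap('wrist','w8.png')
print(st['clock'],st['eef_pos'],st['orientation'],st['contact_force'],st['width'])
cv2.imwrite('pics/w8b.png',cv2.resize(s['color'],(800,600),interpolation=cv2.INTER_CUBIC))
E
```

```text
10.05 [ 0.51855259 -0.2392999   0.2105833 ] [-3.13385849e+00 -2.02181864e-01  1.86271197e-03] [ 0.14161924 -0.48185108  0.12551498] 0.998078759022701
```

View pics/w8b.png

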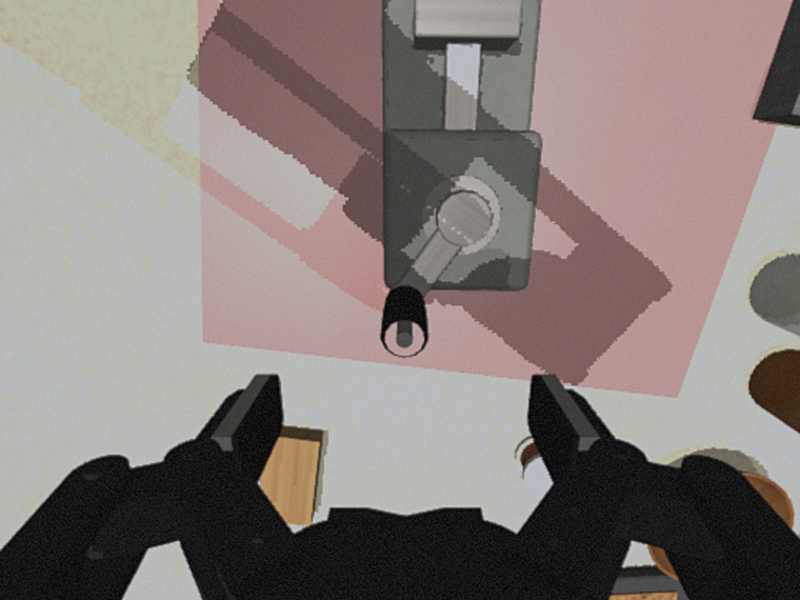

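```bash
python3 - <<'E'
from h import *
W=load('w8');f=lambda u,v,z:onplane(W,u*.7,v*.7,z).round(4)
print('griptop',f(404,336,.148),'hubtop',f(465,220,.1),'ring',f(466,214,.073),'gear',f(385,131,.07),f(540,132,.07),f(385,287,.07),f(528,289,.07))
print('grip w',f(381,336,.148),f(427,336,.148))
E
```

```text
griptop [ 0.5184 -0.2407  0.148 ] hubtop [ 0.5453 -0.1881  0.1   ] ring [ 0.5495 -0.1874  0.073 ] gear [ 0.4949 -0.1466  0.07  ] [ 0.5847 -0.1355  0.07  ] [ 0.5057 -0.2407  0.07  ] [ 0.5983 -0.2301  0.07  ]
grip w [ 0.5075 -0.2421  0.148 ] [ 0.5292 -0.2393  0.148 ]
```

Call:
carry_out(
  deltas=[
    {"x": 0,"y": -1.5,"z": -20,"twist": 0},
    {"x": 0,"y": 0,"z": -20,"twist": 0},
    {"x": 0,"y": 0,"z": -20,"twist": 0},
    {"x": 0,"y": 0,"z": -15,"twist": 0},
    {"x": 0,"y": 0,"z": -15,"twist": 0},
  ],
)

```text
clock: 10.6
eef_pos: [0.5199, -0.2422, 0.1218]
orientation: [3.134, 0.201, 0.004]
contact_force: [-0.7, -0.2, 0.1]
width: 1.001
```

Call:
carry_out(
  deltas=[
    {"x": 0,"y": 0,"z": 0,"twist": 0},
    {"x": 0,"y": 0,"z": 0,"twist": 0},
  ],
)

```text
clock: 10.8
eef_pos: [0.5195, -0.2423, 0.1219]
orientation: [3.134, 0.201, 0.002]
contact_force: [0.5, -0.2, 0.6]
width: 0.998
```

Call:
carry_out(
  deltas=[
    {"x": -1,"y": 1.5,"z": -1,"twist": 0},
    {"x": 0,"y": 0,"z": 0,"twist": 0},
  ],
)

```text
clock: 11.0
eef_pos: [0.5181, -0.2408, 0.1209]
orientation: [3.134, 0.2, 0.002]
contact_force: [-0.4, -0.2, 0.1]
width: 0.999
```

Call:
carry_out(
  deltas=[
    {"x": 0,"y": 0,"z": 0,"twist": 0},
    {"x": 0,"y": 0,"z": 0,"twist": 0},
    {"x": 0,"y": 0,"z": 0,"twist": 0},
    {"x": 0,"y": 0,"z": 0,"twist": 0},
    {"x": 0,"y": 0,"z": 0,"twist": 0},
  ],
  hand=1,
)

```text
clock: 11.5
eef_pos: [0.518, -0.2408, 0.1201]
orientation: [-3.135, -0.199, -0.002]
contact_force: [0.8, 0.3, 1.7]
width: 0.276
```

Call:
carry_out(
  deltas=[
    {"x": 0,"y": 0,"z": 0,"twist": 0},
    {"x": 0,"y": 0,"z": 0,"twist": 0},
    {"x": 0,"y": 0,"z": 0,"twist": 0},
  ],
)

```text
clock: 11.8
eef_pos: [0.518, -0.2408, 0.1201]
orientation: [3.135, 0.199, 0.002]
contact_force: [1.7, 2.6, 2.6]
width: 0.27
```

```bash
python3 - <<'E'
from h import *
st,s=snap('wrist','w9.png')
print(st['clock'],st['eef_pos'],st['orientation'],st['contact_force'],st['width'],st['q'])
E
```

```text
11.8 [ 0.51803545 -0.24082961  0.12014314] [3.13513192e+00 1.99451037e-01 1.60127307e-03] [1.65736597 2.6226065  2.55750287] 0.26967684984182183 [-5.09383727e-01  4.25709760e-01  1.68112153e+00  5.23441847e-04
  1.03383841e+00 -6.36716173e-01]
```

View pics/w9.png

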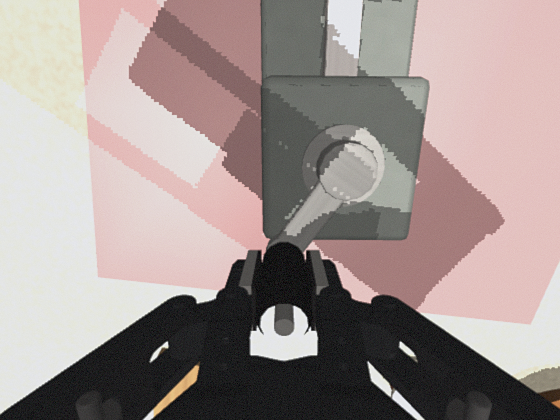

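The grip is held (opening about 23 mm). I'll compute a circle table at 12° per row, which repeats each turn.

```bash
cat > circ.py <<'E'
import numpy as np
th=.123
def pos(a,ax,r=.06):
    v=np.array([-np.sin(a),-np.cos(a)])*r
    c,s=np.cos(th),np.sin(th)
    return np.array(ax)+np.array([c*v[0]-s*v[1],s*v[0]+c*v[1]])
def ang(p,ax):
    v=np.array(p)-ax; c,s=np.cos(th),np.sin(th)
    return np.arctan2(-(c*v[0]+s*v[1]),-(-s*v[0]+c*v[1]))
def rt(a):
    c,s=np.cos(th),np.sin(th); M=np.array([[c,-s],[s,c]])
    return M@[-np.sin(a),-np.cos(a)],M@[-np.cos(a),np.sin(a)]   # radial out, tangential (cw)
def rows(cmd,a0,ax,n,da,r=.06,q=0.5):
    cmd=np.array(cmd,float)*1000
    for i in range(n):
        t=pos(a0+da*(i+1),ax,r)*1000; d=np.round((t-cmd)/q)*q; cmd+=d
        print(i+1,d, end=' | '); 
        if i%5==4: print('a=%.3f cmd'%(a0+da*(i+1)),cmd)
E
python3 - <<'E'
from circ import *
ax=[.5475,-.1885]; c=[.518,-.2408]; a=ang(c,ax); print(a,np.linalg.norm(np.array(c)-ax))
rows(c,a,ax,30,np.pi/15)
E
```

```text
0.6365688120274111 0.060046148918977284
1 [-10.    7.5] | 2 [-8.5  9. ] | 3 [-6.5 11. ] | 4 [-4.  11.5] | 5 [-1.5 12.5] | a=1.684 cmd [ 487.5 -189.3]
6 [ 1.  12.5] | 7 [ 4. 12.] | 8 [ 6. 11.] | 9 [8.5 9.5] | 10 [10.   7.5] | a=2.731 cmd [ 517.  -136.8]
11 [11.5  5. ] | 12 [12.  3.] | 13 [12.5  0. ] | 14 [12.5 -2.5] | 15 [11.5 -5. ] | a=3.778 cmd [ 577.  -136.3]
16 [10. -7.] | 17 [ 8.5 -9.5] | 18 [  6.5 -10.5] | 19 [  4. -12.] | 20 [  1.5 -12.5] | a=4.825 cmd [ 607.5 -187.8]
21 [ -1.  -12.5] | 22 [ -4. -12.] | 23 [ -6. -11.] | 24 [-8.5 -9.5] | 25 [-10.   -7.5] | a=5.873 cmd [ 578.  -240.3]
26 [-11.5  -5. ] | 27 [-12.  -3.] | 28 [-12.5   0. ] | 29 [-12.5   2.5] | 30 [-11.5   5. ] | a=6.920 cmd [ 518.  -240.8]
```

Call:
carry_out(
  deltas=[
    {"x": -10,"y": 7.5,"z": 0,"twist": 0},
    {"x": -8.5,"y": 9,"z": 0,"twist": 0},
  ],
)

```text
clock: 12.05
eef_pos: [0.5014, -0.2277, 0.1202]
orientation: [3.128, 0.2, 0.007]
contact_force: [5.1, -7.1, -0.6]
width: 0.274
```

Call:
carry_out(
  deltas=[
    {"x": -6.5,"y": 11,"z": 0,"twist": 0},
    {"x": -4,"y": 11.5,"z": 0,"twist": 0},
    {"x": -1.5,"y": 12.5,"z": 0,"twist": 0},
  ],
)

```text
clock: 12.35
eef_pos: [0.4863, -0.1923, 0.1201]
orientation: [3.129, 0.201, -0.002]
contact_force: [-2.9, -9.3, 2.5]
width: 0.274
```

```bash
python3 - <<'E'
from h import *
from circ import *
st=read_state(); print(st['eef_pos'],st['contact_force'],st['orientation'],st['width'])
a=ang(st['eef_pos'][:2],[.5475,-.1885]); r,t=rt(a); f=st['contact_force'][:2]; print(a,'rad',f@r,'tan',f@t, np.linalg.norm(st['eef_pos'][:2]-[.5475,-.1885]))
E
```

```text
[ 0.48625031 -0.19228833  0.12011763] [-2.91683576 -9.27347919  2.51436156] [ 3.12931845e+00  2.00851867e-01 -1.71369748e-03] 0.27370912196048297
1.6320244815772174 rad 3.483748243188847 tan -9.075728366216257 0.06136673597121762
```

Call:
carry_out(
  deltas=[
    {"x": 0.5,"y": 12.5,"z": 0,"twist": 0},
    {"x": 3.5,"y": 12,"z": 0,"twist": 0},
    {"x": 6,"y": 11,"z": 0,"twist": 0},
    {"x": 8.5,"y": 9.5,"z": 0,"twist": 0},
    {"x": 10,"y": 7.5,"z": 0,"twist": 0},
  ],
)

```text
clock: 12.85
eef_pos: [0.5125, -0.1378, 0.12]
orientation: [3.133, 0.201, -0.009]
contact_force: [-6.5, -5.3, 9.7]
width: 0.277
```

```bash
cat > chk.py <<'E'
from h import *
from circ import *
import sys
ax=[float(sys.argv[1]),float(sys.argv[2])] if len(sys.argv)>2 else [.546,-.1885]
st=read_state(); print(st['clock'],st['eef_pos'],st['contact_force'])
a=ang(st['eef_pos'][:2],ax); r,t=rt(a); f=st['contact_force'][:2]; print('a',a%(2*np.pi),'rad',f@r,'tan',f@t,'R', np.linalg.norm(st['eef_pos'][:2]-ax))
E
python3 chk.py
```

```text
12.85 [ 0.51249078 -0.13779471  0.1200332 ] [-6.45987698 -5.30315322  9.69300274]
a 2.6806191807472137 rad -0.8626970296341784 tan -8.313194242846102 R 0.06077741236330304
```

Call:
carry_out(
  deltas=[
    {"x": 11.5,"y": 5,"z": 0.5,"twist": 0},
    {"x": 12,"y": 3,"z": 0.5,"twist": 0},
    {"x": 12.5,"y": 0,"z": 0,"twist": 0},
    {"x": 12.5,"y": -2.5,"z": 0,"twist": 0},
    {"x": 11.5,"y": -5,"z": 0,"twist": 0},
  ],
)

```text
clock: 13.35
eef_pos: [0.5717, -0.1335, 0.1201]
orientation: [-3.13, -0.199, 0.012]
contact_force: [-6.2, 7.1, 6.3]
width: 0.269
```

```bash
python3 chk.py
```

```text
13.35 [ 0.57169759 -0.13354304  0.12010435] [-6.2329733   7.09517582  6.31313175]
a 3.7019817385822953 rad 3.787104157045615 tan -8.651550046943116 R 0.06066823043991117
```

Call:
carry_out(
  deltas=[
    {"x": 10,"y": -6,"z": 0,"twist": 0},
    {"x": 8.5,"y": -9,"z": 0,"twist": 0},
    {"x": 6.5,"y": -10.5,"z": 0,"twist": 0},
    {"x": 4,"y": -12,"z": 0,"twist": 0},
    {"x": 1.5,"y": -12.5,"z": 0,"twist": 0},
  ],
)

```text
clock: 13.85
eef_pos: [0.6059, -0.1836, 0.1202]
orientation: [-3.13, -0.199, 0.001]
contact_force: [1.9, 8.1, 2.7]
width: 0.274
```

```bash
python3 chk.py .546 -.187
```

```text
13.85 [ 0.60585591 -0.18360943  0.12019075] [1.936277   8.1055666  2.72929908]
a 4.778803899531967 rad 2.3915873916356127 tan -7.983087643904768 R 0.05995186804376018
```

Call:
carry_out(
  deltas=[
    {"x": -1,"y": -12.5,"z": 0,"twist": 0},
    {"x": -4,"y": -12,"z": 0,"twist": 0},
    {"x": -6,"y": -11,"z": 0,"twist": 0},
    {"x": -8.5,"y": -9.5,"z": 0,"twist": 0},
    {"x": -10,"y": -7.5,"z": 0,"twist": 0},
  ],
)

```text
clock: 14.35
eef_pos: [0.5785, -0.2381, 0.1202]
orientation: [-3.134, -0.199, -0.006]
contact_force: [5.3, 4.0, -1.8]
width: 0.268
```

```bash
python3 chk.py .546 -.187
```

```text
14.35 [ 0.57846058 -0.23811211  0.120246  ] [ 5.29967574  3.9670934  -1.84213545]
a 5.840366107647184 rad -0.5076246917002581 tan -6.600508330798462 R 0.06054862877295487
```

Call:
carry_out(
  deltas=[
    {"x": -11.5,"y": -5,"z": 0,"twist": 0},
    {"x": -12,"y": -3,"z": 0,"twist": 0},
    {"x": -12.5,"y": 0,"z": 0,"twist": 0},
    {"x": -12.5,"y": 2.5,"z": 0,"twist": 0},
    {"x": -11.5,"y": 5,"z": 0,"twist": 0},
  ],
)

```text
clock: 14.85
eef_pos: [0.5187, -0.2411, 0.1203]
orientation: [3.132, 0.199, 0.007]
contact_force: [7.8, -1.9, -7.9]
width: 0.27
```

```bash
python3 chk.py .546 -.187
```

```text
14.85 [ 0.51870792 -0.2411219   0.12029193] [ 7.80599154 -1.93188923 -7.872552  ]
a 0.5900582306904985 rad -1.7897602398782964 tan -7.8397996299501 R 0.06061384255536963
```

Call:
carry_out(
  deltas=[
    {"x": -10,"y": 7.5,"z": 0,"twist": 0},
    {"x": -8.5,"y": 9,"z": 0,"twist": 0},
    {"x": -6.5,"y": 11,"z": 0,"twist": 0},
    {"x": -4,"y": 11.5,"z": 0,"twist": 0},
    {"x": -1.5,"y": 12.5,"z": 0,"twist": 0},
  ],
)

```text
clock: 15.35
eef_pos: [0.486, -0.1903, 0.1202]
orientation: [3.13, 0.2, 0.0]
contact_force: [2.7, -7.1, -6.4]
width: 0.275
```

```bash
python3 chk.py .546 -.187
```

```text
15.35 [ 0.48601681 -0.19034039  0.12021871] [ 2.73241131 -7.09839287 -6.42983417]
a 1.6381649976466721 rad -2.333494832415299 tan -7.239340769052856 R 0.060076132975491976
```

Call:
carry_out(
  deltas=[
    {"x": 1,"y": 12.5,"z": 0,"twist": 0},
    {"x": 3.5,"y": 12,"z": 0,"twist": 0},
    {"x": 6,"y": 11,"z": 0,"twist": 0},
    {"x": 8.5,"y": 9.5,"z": 0,"twist": 0},
    {"x": 10,"y": 7.5,"z": 0,"twist": 0},
  ],
)

```text
clock: 15.85
eef_pos: [0.513, -0.1373, 0.1201]
orientation: [3.131, 0.202, -0.008]
contact_force: [-3.9, -8.5, -0.2]
width: 0.273
```

```bash
python3 chk.py .546 -.187
```

```text
15.85 [ 0.5129523  -0.13733652  0.12014697] [-3.9383211  -8.53884874 -0.24737366]
a 2.677444920959985 rad -4.927012727288124 tan -8.009173271613374 R 0.05965410208987456
```

```bash
python3 - <<'E'
from circ import *
print(pos(2.731,[.546,-.1878]))
rows([.5155,-.1353],2.731,[.546,-.1878],5,np.pi/15)
print();rows([.5155,-.1353],2.731,[.546,-.1878],20,np.pi/15)
E
```

```text
[ 0.51548221 -0.13614088]
1 [11.5  4.5] | 2 [12.   2.5] | 3 [12.5  0. ] | 4 [12.5 -2.5] | 5 [11.5 -4.5] | a=3.778 cmd [ 575.5 -135.3]

1 [11.5  4.5] | 2 [12.   2.5] | 3 [12.5  0. ] | 4 [12.5 -2.5] | 5 [11.5 -4.5] | a=3.778 cmd [ 575.5 -135.3]
6 [10.  -7.5] | 7 [ 8.5 -9. ] | 8 [  6.5 -11. ] | 9 [  4. -12.] | 10 [  1.5 -12.5] | a=4.825 cmd [ 606.  -187.3]
11 [ -1.  -12.5] | 12 [ -4. -12.] | 13 [ -6. -11.] | 14 [-8.5 -9. ] | 15 [-10.   -7.5] | a=5.873 cmd [ 576.5 -239.3]
16 [-11.5  -5.5] | 17 [-12.   -2.5] | 18 [-12.5  -0. ] | 19 [-12.5   2.5] | 20 [-11.5   4.5] | a=6.920 cmd [ 516.5 -240.3]
```

Call:
carry_out(
  deltas=[
    {"x": 11.5,"y": 4.5,"z": 0,"twist": 0},
    {"x": 12,"y": 2.5,"z": 0,"twist": 0},
    {"x": 12.5,"y": 0,"z": 0,"twist": 0},
    {"x": 12.5,"y": -2.5,"z": 0,"twist": 0},
    {"x": 11.5,"y": -4.5,"z": 0,"twist": 0},
  ],
)

```text
clock: 16.35
eef_pos: [0.571, -0.1331, 0.1201]
orientation: [-3.131, -0.199, 0.013]
contact_force: [-6.9, 5.1, 6.6]
width: 0.271
```

```bash
python3 chk.py .546 -.1875;  python3 - <<'E'
from circ import *
rows([.5755,-.1353],3.778,[.546,-.1878],20,.1)
E
```

```text
16.35 [ 0.57103432 -0.13312241  0.12011806] [-6.91308713  5.06946811  6.63728859]
a 3.696044371829187 rad 1.7139167015956507 tan -8.399569643063058 R 0.05986350937689429
1 [ 5.  -3.5] | 2 [ 5.  -3.5] | 3 [ 4.  -4.5] | 4 [ 4.  -4.5] | 5 [ 3.5 -5. ] | a=4.278 cmd [ 597.  -156.3]
6 [ 3. -5.] | 7 [ 2.  -5.5] | 8 [ 2.  -5.5] | 9 [ 1.5 -6. ] | 10 [ 0.5 -6. ] | a=4.778 cmd [ 606.  -184.3]
11 [-0. -6.] | 12 [-0.5 -6. ] | 13 [-1.5 -6. ] | 14 [-1.5 -5.5] | 15 [-2.5 -5.5] | a=5.278 cmd [ 600.  -213.3]
16 [-2.5 -5.5] | 17 [-3.5 -5. ] | 18 [-4.  -4.5] | 19 [-4.  -4.5] | 20 [-4.5 -3.5] | a=5.778 cmd [ 581.5 -236.3]
```

Call:
carry_out(
  deltas=[
    {"x": 5,"y": -3.5,"z": 0,"twist": 0},
    {"x": 5,"y": -3.5,"z": 0,"twist": 0},
    {"x": 4,"y": -4.5,"z": 0,"twist": 0},
    {"x": 4,"y": -4.5,"z": 0,"twist": 0},
    {"x": 3.5,"y": -5,"z": 0,"twist": 0},
  ],
)

```text
clock: 16.85
eef_pos: [0.5949, -0.1531, 0.1202]
orientation: [-3.129, -0.199, 0.005]
contact_force: [-1.6, 10.0, 4.1]
width: 0.274
```

```bash
python3 chk.py .546 -.1875
```

```text
16.85 [ 0.59492981 -0.15312145  0.12016827] [-1.56971689  9.957708    4.06769549]
a 4.222913787864414 rad 4.440245854683932 tan -9.05009262479883 R 0.05979975741134561
```

Call:
carry_out(
  deltas=[
    {"x": 3,"y": -5,"z": 0,"twist": 0},
    {"x": 2,"y": -5.5,"z": 0,"twist": 0},
    {"x": 2,"y": -5.5,"z": 0,"twist": 0},
  ],
)

```text
clock: 17.15
eef_pos: [0.603, -0.1693, 0.1202]
orientation: [-3.13, -0.199, 0.002]
contact_force: [1.0, 8.5, 1.7]
width: 0.272
```

```bash
python3 chk.py .546 -.1875
```

```text
17.15 [ 0.60303739 -0.16931339  0.12016574] [1.01680675 8.52976059 1.65946748]
a 4.526725830472639 rad 3.5599683500575274 tan -7.81775779951804 R 0.059866657801620614
```

Call:
carry_out(
  deltas=[
    {"x": 1.5,"y": -6,"z": 0,"twist": 0},
    {"x": 0.5,"y": -6,"z": 0,"twist": 0},
  ],
)

```text
clock: 17.35
eef_pos: [0.6056, -0.1816, 0.1202]
orientation: [-3.131, -0.199, 0.0]
contact_force: [3.3, 8.0, 0.5]
width: 0.275
```

```bash
python3 chk.py .546 -.1875
```

```text
17.35 [ 0.60560091 -0.18157318  0.12018777] [3.34294519 7.96431315 0.48890888]
a 4.736273016093333 rad 4.114636844889497 tan -7.594427568293645 R 0.05989487390227642
```

```bash
python3 - <<'E'
from circ import *
rows([.606,-.1843],4.778,[.547,-.1875],45,.1)
E
```

```text
1 [ 1. -6.] | 2 [-0.5 -5.5] | 3 [-1.5 -6. ] | 4 [-1.5 -6. ] | 5 [-2.5 -5.5] | a=5.278 cmd [ 601.  -213.3]
6 [-2.5 -5. ] | 7 [-3.5 -5. ] | 8 [-4. -5.] | 9 [-4. -4.] | 10 [-4.5 -3.5] | a=5.778 cmd [ 582.5 -235.8]
11 [-5.5 -3.5] | 12 [-5. -3.] | 13 [-5.5 -2. ] | 14 [-6.  -1.5] | 15 [-6. -1.] | a=6.278 cmd [ 554.5 -246.8]
16 [-6.  -0.5] | 17 [-6. -0.] | 18 [-6.   0.5] | 19 [-5.5  1.5] | 20 [-6.  2.] | a=6.778 cmd [ 525.  -243.3]
21 [-5.5  2.5] | 22 [-5.  3.] | 23 [-5.   3.5] | 24 [-4.5  4. ] | 25 [-4.  4.] | a=7.278 cmd [ 501.  -226.3]
26 [-3.5  5. ] | 27 [-3.  5.] | 28 [-3.   5.5] | 29 [-2.   5.5] | 30 [-1.5  6. ] | a=7.778 cmd [ 488.  -199.3]
31 [-0.5  6. ] | 32 [-0.5  6. ] | 33 [0.5 6. ] | 34 [0.5 6. ] | 35 [1.5 5.5] | a=8.278 cmd [ 489.5 -169.8]
36 [2.5 5.5] | 37 [2.5 5.5] | 38 [3. 5.] | 39 [3.5 5. ] | 40 [4.  4.5] | a=8.778 cmd [ 505.  -144.3]
41 [5. 4.] | 42 [4.5 3.5] | 43 [5.5 3. ] | 44 [5.5 2. ] | 45 [5.5 2. ] | a=9.278 cmd [ 531.  -129.8]
```

Call:
carry_out(
  deltas=[
    {"x": 0.5,"y": -6,"z": 0,"twist": 0},
    {"x": 0,"y": -6,"z": 0,"twist": 0},
  ],
)

```text
clock: 17.55
eef_pos: [0.6057, -0.1938, 0.1202]
orientation: [-3.131, -0.199, 0.001]
contact_force: [1.1, 7.3, 2.9]
width: 0.274
```

```bash
python3 chk.py .546 -.1875
```

```text
17.55 [ 0.60571014 -0.19375299  0.12017425] [1.12542486 7.33215983 2.88182328]
a 4.939731084097394 rad 0.3556384957538348 tan -7.409498644761284 R 0.06003666005191851
```

Call:
carry_out(
  deltas=[
    {"x": -1,"y": -6,"z": 0,"twist": 0},
  ],
)

```text
clock: 17.65
eef_pos: [0.6048, -0.1998, 0.1202]
orientation: [-3.131, -0.199, 0.001]
contact_force: [1.7, 9.6, 1.7]
width: 0.271
```

```bash
python3 chk.py .546 -.1875
```

```text
17.65 [ 0.60480442 -0.19979303  0.1201851 ] [1.65806512 9.61502613 1.74343648]
a 5.0414704957081495 rad -0.3445025892480834 tan -9.750857671340098 R 0.06007560375250185
```

```bash
python3 - <<'E'
from h import *
st,s=snap('scene','t2.png'); 
cv2.imwrite('pics/c8.png',cv2.resize(s['color'][170:280,220:350],None,fx=6,fy=5.4,interpolation=cv2.INTER_CUBIC))
E
python3 chk.py .546 -.1875
```

```text
17.7 [ 0.60454592 -0.2009785   0.12018429] [2.30115086 6.01254339 1.56732127]
a 5.061667200958187 rad 0.8935630021809473 tan -6.3755406406590005 R 0.060077406998707804
```

View pics/c8.png

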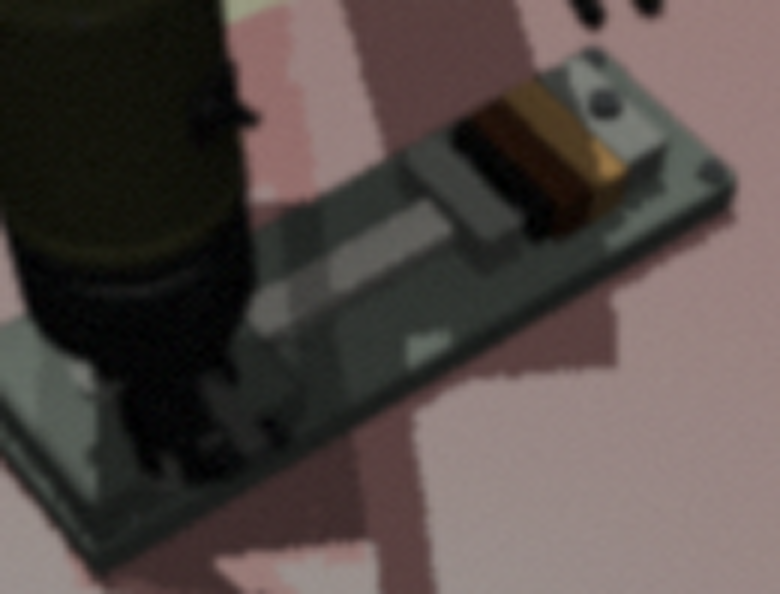

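The block is nearly against the fixed jaw, so from here I go one row at a time.

Call:
carry_out(
  deltas=[
    {"x": -1.5,"y": -5.5,"z": 0,"twist": 0},
  ],
)

```text
clock: 17.8
eef_pos: [0.6034, -0.2051, 0.1202]
orientation: [-3.131, -0.199, 0.0]
contact_force: [1.8, 7.2, 1.8]
width: 0.275
```

```bash
python3 chk.py .546 -.1875
```

```text
17.8 [ 0.60342992 -0.20514328  0.12020009] [1.82489068 7.24978133 1.80235337]
a 5.133451035437567 rad -0.3846041959921965 tan -7.466032074708133 R 0.06007895426910291
```

Call:
carry_out(
  deltas=[
    {"x": -2.5,"y": -5.5,"z": 0,"twist": 0},
  ],
)

```text
clock: 17.9
eef_pos: [0.6013, -0.2109, 0.1202]
orientation: [-3.131, -0.199, -0.001]
contact_force: [3.0, 6.8, -0.2]
width: 0.27
```

```bash
python3 chk.py .546 -.1875
```

```text
17.9 [ 0.60130761 -0.21094415  0.12020395] [ 3.00388259  6.76459559 -0.17393734]
a 5.236316148202261 rad 0.12564004192949324 tan -7.400491792221969 R 0.060071293543034164
```

Call:
carry_out(
  deltas=[
    {"x": -2.5,"y": -5,"z": 0,"twist": 0},
  ],
)

```text
clock: 18.0
eef_pos: [0.5988, -0.2161, 0.1202]
orientation: [-3.131, -0.199, -0.001]
contact_force: [4.0, 7.1, 0.5]
width: 0.273
```

```bash
python3 chk.py .546 -.1875
```

```text
18.0 [ 0.59883999 -0.21610615  0.1201943 ] [3.98067363 7.14092302 0.49146819]
a 5.331584707630169 rad 0.10092895922030361 tan -8.174861313824927 R 0.06008640454248422
```

Call:
carry_out(
  deltas=[
    {"x": -3.5,"y": -5,"z": 0,"twist": 0},
  ],
)

```text
clock: 18.1
eef_pos: [0.5958, -0.2212, 0.1202]
orientation: [-3.132, -0.199, -0.002]
contact_force: [5.4, 7.2, -0.6]
width: 0.276
```

```bash
python3 chk.py .546 -.1875
```

```text
18.1 [ 0.5957531  -0.22120423  0.1201878 ] [ 5.41835189  7.1899613  -0.55881605]
a 5.4308060605304185 rad 0.4534135593917408 tan -8.991579219255843 R 0.060094474471095935
```

Call:
carry_out(
  deltas=[
    {"x": -4,"y": -4.5,"z": 0,"twist": 0},
  ],
)

```text
clock: 18.2
eef_pos: [0.5922, -0.2259, 0.1202]
orientation: [-3.132, -0.199, -0.004]
contact_force: [6.2, 6.5, -2.4]
width: 0.274
```

```bash
python3 chk.py .546 -.1875
```

```text
18.2 [ 0.59224519 -0.22587422  0.12023324] [ 6.17922377  6.49270568 -2.44396816]
a 5.52803780570024 rad 0.6091683753144076 tan -8.94242401590866 R 0.06009324822623392
```

Call:
carry_out(
  deltas=[
    {"x": -4,"y": -4,"z": 0,"twist": 0},
  ],
)

```text
clock: 18.3
eef_pos: [0.5885, -0.23, 0.1202]
orientation: [-3.132, -0.199, -0.005]
contact_force: [7.2, 7.3, -1.3]
width: 0.274
```

```bash
python3 chk.py .546 -.1875
```

```text
18.3 [ 0.58853998 -0.22999212  0.12022179] [ 7.22100542  7.25038496 -1.25012701]
a 5.620224216632137 rad -0.015014141226433509 tan -10.23282834229082 R 0.06012678581086135
```

Call:
carry_out(
  deltas=[
    {"x": -2.5,"y": -2,"z": 0,"twist": 0},
  ],
)

```text
clock: 18.4
eef_pos: [0.5862, -0.2322, 0.1202]
orientation: [-3.133, -0.199, -0.005]
contact_force: [7.8, 6.7, -3.5]
width: 0.277
```

```bash
python3 chk.py .546 -.1875
```

```text
18.4 [ 0.58616289 -0.23222227  0.12022257] [ 7.82768448  6.72003235 -3.45660807]
a 5.674447927338439 rad 0.23036866331694492 tan -10.313990949832638 R 0.06010938810689225
```

Call:
carry_out(
  deltas=[
    {"x": 0,"y": 0,"z": 0,"twist": 0},
  ],
)

```text
clock: 18.5
eef_pos: [0.5858, -0.2325, 0.1202]
orientation: [-3.133, -0.198, -0.004]
contact_force: [6.3, 4.4, -1.7]
width: 0.27
```

```bash
python3 chk.py .546 -.1875
```

```text
18.5 [ 0.58579531 -0.23249389  0.12021615] [ 6.29013877  4.4280338  -1.72288347]
a 5.68202224249982 rad 0.8504349270029518 tan -7.645265826496985 R 0.060067599122690336
```

Call:
carry_out(
  deltas=[
    {"x": 0,"y": 0,"z": 0,"twist": 0},
    {"x": 0,"y": 0,"z": 0,"twist": 0},
  ],
)

```text
clock: 18.7
eef_pos: [0.5859, -0.2325, 0.1202]
orientation: [-3.133, -0.199, -0.004]
contact_force: [4.8, 4.3, -1.4]
width: 0.27
```

```bash
python3 chk.py .546 -.1875; python3 - <<'E'
from h import *
st,s=snap('scene','t3.png'); 
cv2.imwrite('pics/c9.png',cv2.resize(s['color'][170:280,220:350],None,fx=6,fy=5.4,interpolation=cv2.INTER_CUBIC))
E
python3 chk.py .546 -.1875
```

```text
18.7 [ 0.58585335 -0.23252544  0.12023815] [ 4.81166261  4.34740998 -1.3743081 ]
a 5.68164684103837 rad -0.06624262899088242 tan -6.484418435598143 R 0.0601296934622199
18.75 [ 0.58587173 -0.23249961  0.12021738] [ 5.7604046   4.91463118 -2.16527098]
a 5.681133313477772 rad 0.14172349116783617 tan -7.570718278492958 R 0.06012253844168084
```

View pics/c9.png

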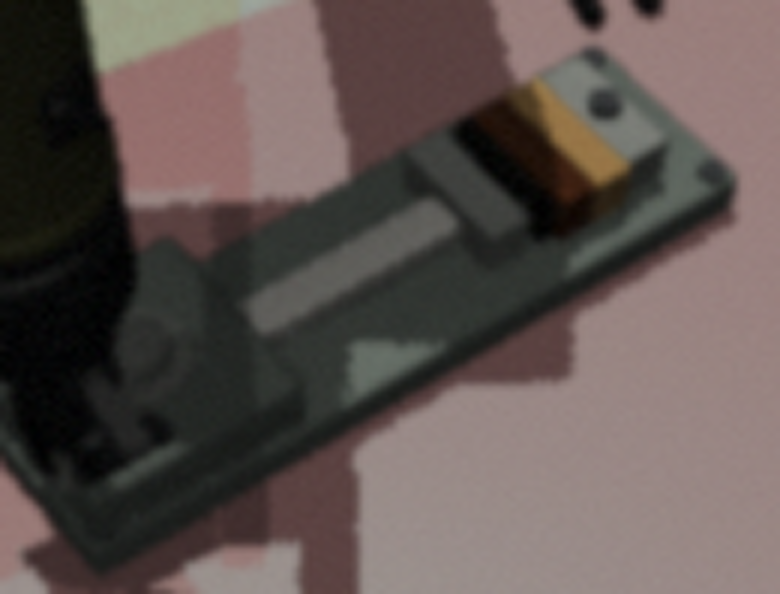

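Turning force is 10.3 N against 7.5 N free, so about 34 N of clamping. Paused force is about 7.2 N, so about 37 N. I'll add one small nudge towards mid-range.

Call:
carry_out(
  deltas=[
    {"x": -4,"y": -3.5,"z": 0,"twist": 0},
  ],
)

```text
clock: 18.85
eef_pos: [0.5828, -0.2351, 0.1202]
orientation: [-3.132, -0.199, -0.006]
contact_force: [6.8, 6.9, -2.4]
width: 0.27
```

```bash
python3 chk.py .546 -.1875
```

```text
18.85 [ 0.58275417 -0.23512825  0.1202398 ] [ 6.8488973   6.9059192  -2.40696419]
a 5.748947522426617 rad -1.2830841065137988 tan -9.641203731766987 R 0.06016077989461548
```

Call:
carry_out(
  deltas=[
    {"x": 0,"y": 0,"z": 0,"twist": 0},
    {"x": 0,"y": 0,"z": 0,"twist": 0},
  ],
)

```text
clock: 19.05
eef_pos: [0.5819, -0.2358, 0.1202]
orientation: [-3.133, -0.199, -0.004]
contact_force: [6.9, 4.8, -3.0]
width: 0.271
```

```bash
python3 chk.py .546 -.1875
```

```text
19.05 [ 0.58194301 -0.23576349  0.12023869] [ 6.91215331  4.8055137  -3.04788047]
a 5.766068960011498 rad 0.27440323787036897 tan -8.414007851256281 R 0.06017694052269199
```

Call:
carry_out(
  deltas=[
    {"x": 0,"y": 0,"z": 0,"twist": 0},
  ],
)

```text
clock: 19.15
eef_pos: [0.5819, -0.2357, 0.1202]
orientation: [-3.133, -0.199, -0.004]
contact_force: [5.6, 5.6, -1.4]
width: 0.269
```

```bash
python3 chk.py .546 -.1875
```

```text
19.15 [ 0.58192054 -0.23572976  0.12018556] [ 5.55920959  5.62612719 -1.38239017]
a 5.766033640657156 rad -1.1915722423734196 tan -7.819096753090533 R 0.06013647055431277
```

Call:
carry_out(
  deltas=[
    {"x": 2,"y": 1.5,"z": 0,"twist": 0},
    {"x": 0,"y": 0,"z": 0,"twist": 0},
  ],
)

```text
clock: 19.35
eef_pos: [0.5821, -0.2356, 0.1202]
orientation: [-3.135, -0.2, 0.002]
contact_force: [0.8, 2.3, -1.3]
width: 0.271
```

```bash
python3 chk.py .546 -.1875
```

```text
19.35 [ 0.58209167 -0.23559744  0.1201968 ] [ 0.81719982  2.29974287 -1.26985432]
a 5.762436870717978 rad -1.3489713927111349 tan -2.033939280130195 R 0.0601329593747129
```

Call:
carry_out(
  deltas=[
    {"x": 0,"y": 0,"z": 0,"twist": 0},
    {"x": 0,"y": 0,"z": 0,"twist": 0},
    {"x": 0,"y": 0,"z": 0,"twist": 0},
    {"x": 0,"y": 0,"z": 0,"twist": 0},
    {"x": 0,"y": 0,"z": 0,"twist": 0},
  ],
  hand=0,
)

```text
clock: 19.85
eef_pos: [0.5825, -0.236, 0.1209]
orientation: [3.135, 0.199, -0.0]
contact_force: [0.3, 0.1, -0.5]
width: 1.003
```

Call:
carry_out(
  deltas=[
    {"x": 0,"y": 0,"z": 10,"twist": 0},
    {"x": 0,"y": 0,"z": 20,"twist": 0},
    {"x": 0,"y": 0,"z": 30,"twist": 0},
    {"x": 0,"y": 0,"z": 40,"twist": 0},
    {"x": 0,"y": 30,"z": 30,"twist": 0},
  ],
)

```text
clock: 20.35
eef_pos: [0.5836, -0.2089, 0.2539]
orientation: [3.132, 0.194, 0.005]
contact_force: [0.9, 0.2, -1.0]
width: 1.0
```

Call:
carry_out(
  deltas=[
    {"x": -12,"y": 40,"z": 0,"twist": 0},
    {"x": -12,"y": 40,"z": 0,"twist": 0},
    {"x": -12,"y": 40,"z": 0,"twist": 0},
    {"x": -12,"y": 20,"z": 0,"twist": 0},
    {"x": 0,"y": 0,"z": 0,"twist": 0},
  ],
)

```text
clock: 20.85
eef_pos: [0.5326, -0.0631, 0.2518]
orientation: [-3.134, -0.205, 0.001]
contact_force: [0.1, 0.1, 0.4]
width: 0.999
```

Call:
carry_out(
  deltas=[
    {"x": 0,"y": 0,"z": 0,"twist": 0},
    {"x": 0,"y": 0,"z": 0,"twist": 0},
  ],
)

```text
clock: 21.05
eef_pos: [0.5355, -0.0668, 0.2514]
orientation: [3.134, 0.199, 0.002]
contact_force: [0.1, -0.5, -0.4]
width: 1.0
```

```bash
python3 - <<'E'
from h import *
st,s=snap('wrist','w10.png')
print(st['clock'],st['eef_pos'],st['orientation'],st['contact_force'],st['width'])
cv2.imwrite('pics/w10b.png',cv2.resize(s['color'],(800,600),interpolation=cv2.INTER_CUBIC))
_,s=snap('scene','t4.png');_,s=snap('side','s4.png')
E
```

```text
21.05 [ 0.53545992 -0.06679718  0.25137045] [3.13432377e+00 1.98776333e-01 2.29947184e-03] [ 0.05144373 -0.4661255  -0.38816545] 1.000256940946926
```

View pics/w10b.png

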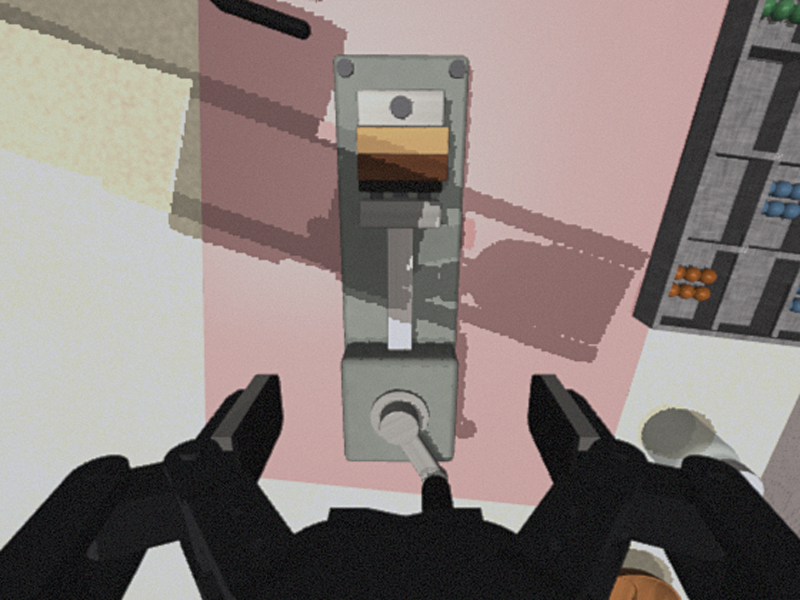

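View pics/t4.png

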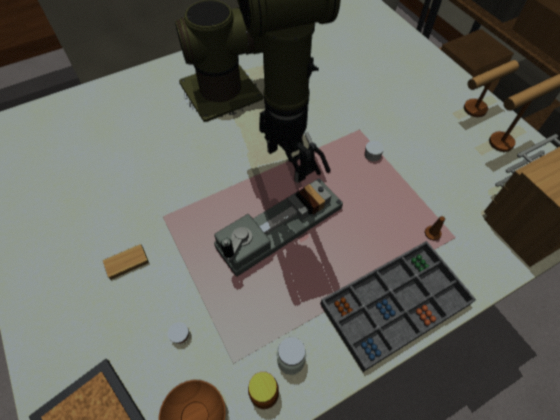

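The blank is flat and square between the shut jaws, and the crank rests at (430,470). As a cross-check, I'll measure the sprung pad's compression before and after.

```bash
python3 - <<'E'
from h import *
A=load('w6')['color'][165:225,250:325];B=load('w10')['color'][112:172,242:317]
a=cv2.resize(A,None,fx=5,fy=9,interpolation=cv2.INTER_CUBIC);b=cv2.resize(B,None,fx=5,fy=9,interpolation=cv2.INTER_CUBIC)
g=np.hstack([a,b]);g=np.clip(g.astype(float)*1.8,0,255).astype(np.uint8);cv2.imwrite('pics/c10.png',g)
E
```

```text
(no output)
```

View pics/c10.png

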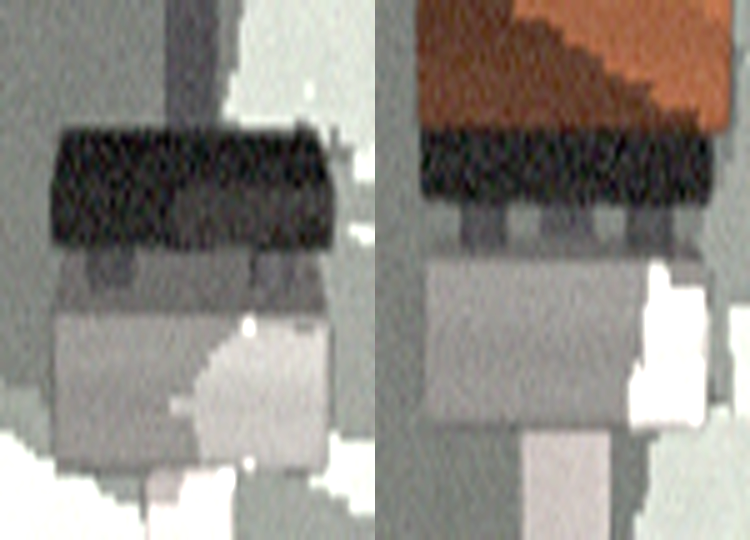

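```bash
python3 - <<'E'
from h import *
for z1,z2 in((.062,.062),(.060,.062),(.058,.062)):
  for n,v0,u,p,j in(('w6',165,288,247,313),('w10',112,281,203,258)):
    W=load(n); a=onplane(W,u,v0+p/9,z1);b=onplane(W,u,v0+j/9,z2);print(z1,n,np.linalg.norm((a-b)[:2])*1000)
E
```

```text
0.062 w6 8.051770732874015
0.062 w10 6.151845347187554
0.06 w6 7.528656011164659
0.06 w10 6.016650814117312
0.058 w6 7.005684846389029
0.058 w10 5.881479539597721
```

```bash
python3 - <<'E'
from h import *
def prof(n,u0,u1,v0,v1):
    g=load(n)['color'].astype(float).mean(2)[v0:v1,u0:u1].mean(1)
    print(n,[(v0+i,round(x)) for i,x in enumerate(g)])
prof('w6',263,270,176,206)   # left shaded columns 
prof('w10',254,262,124,146)
prof('w7',280,290,70,102)
E
python3 - <<'E'
import sys; sys.path.insert(0,'.')
import os; os.chdir('.')
from h import *
A=load('w7')['color'][65:120,265:345]
cv2.imwrite('pics/c11.png',np.clip(cv2.resize(A,None,fx=8,fy=10,interpolation=cv2.INTER_CUBIC).astype(float)*1.6,0,255).astype(np.uint8))
E
```

```text
w6 [(176, 71), (177, 72), (178, 73), (179, 37), (180, 17), (181, 19), (182, 16), (183, 17), (184, 19), (185, 24), (186, 23), (187, 21), (188, 23), (189, 21), (190, 23), (191, 22), (192, 35), (193, 51), (194, 53), (195, 55), (196, 57), (197, 59), (198, 61), (199, 63), (200, 82), (201, 87), (202, 86), (203, 85), (204, 87), (205, 88)]
w10 [(124, 40), (125, 37), (126, 25), (127, 19), (128, 21), (129, 23), (130, 24), (131, 23), (132, 18), (133, 19), (134, 41), (135, 60), (136, 62), (137, 61), (138, 55), (139, 57), (140, 67), (141, 83), (142, 87), (143, 87), (144, 87), (145, 87)]
w7 [(70, 129), (71, 130), (72, 131), (73, 133), (74, 109), (75, 54), (76, 23), (77, 22), (78, 25), (79, 25), (80, 24), (81, 25), (82, 23), (83, 15), (84, 36), (85, 47), (86, 51), (87, 52), (88, 52), (89, 51), (90, 49), (91, 52), (92, 87), (93, 106), (94, 115), (95, 116), (96, 116), (97, 117), (98, 116), (99, 114), (100, 113), (101, 110)]
```

View pics/c11.png

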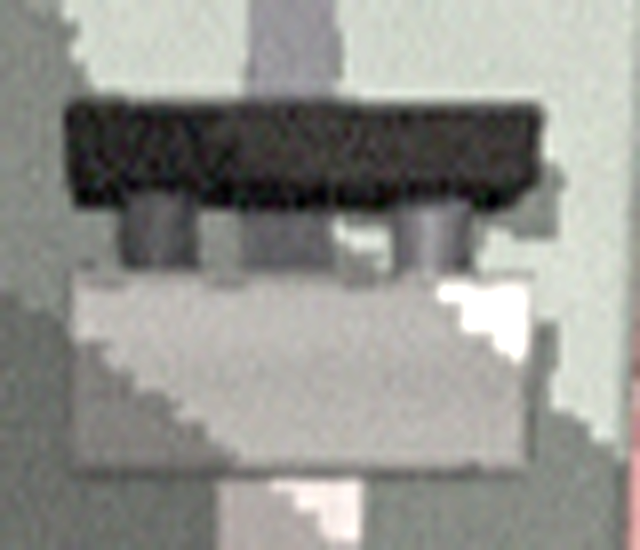

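```bash
python3 - <<'E'
from h import *
for n,u,p,j in(('w6',266,192.1,199.6),('w10',258,134.0,140.25),('w7',285,82.7,91.85),('w7',285,83.9,91.85)):
  W=load(n)
  print(n,[round(float(np.linalg.norm((onplane(W,u,p,z)-onplane(W,u,j,.062))[:2])*1000),2) for z in(.062,.060,.058)], 'pad front',onplane(W,u,{'w6':179,'w10':126,'w7':74.8}[n],.06)[:2], 'cam',cam(W)[1][:3,3])
E
```

```text
w6 [8.23, 7.71, 7.19] pad front [ 0.50661445 -0.05213011] cam [0.51632316 0.01512027 0.36610152]
w10 [6.29, 6.15, 6.02] pad front [ 0.50185011 -0.00550577] cam [0.52548118 0.01042162 0.37613969]
w7 [8.58, 8.77, 8.95] pad front [ 0.51299791 -0.05732614] cam [ 0.51657709 -0.09459593  0.38470192]
w7 [7.47, 7.64, 7.82] pad front [ 0.51299791 -0.05732614] cam [ 0.51657709 -0.09459593  0.38470192]
```

The pad is compressed about 2.0 to 2.2 mm at 15 N/mm, so about 30 to 33 N, which agrees with the force readings. Handing in.

```bash
python3 - <<'E'
from h import *
W=load('w10'); P=np.array([onplane(W,u*.7,v*.7,.064) for u,v in [(357,127),(448,126),(447,181),(358,181)]])
e=P[1]-P[0]; print(P.mean(0),np.arctan2(e[1],e[0]))
a=load('scene0');b=load('t4')
for n,u,v in [('tin',374,150),('cone',435,230),('offcut',126,262),('sp',179,333),('pliers',322,160)]:
    x=a['color'][v-14:v+14,u-22:u+22].astype(int);y=b['color'][v-14:v+14,u-22:u+22].astype(int);print(n,np.abs(x-y).mean())
from plant import finish_job
print(finish_job())
E
```

```text
[0.52385605 0.01489921 0.064     ] 0.13663785470648232
tin 9.857683982683982
cone 8.495400432900434
offcut 8.523809523809524
sp 10.675595238095237
pliers 33.87364718614719
the job is handed in; nothing more can be done
None
```

The blank is clamped between the jaws, the crank is shut and released, and the job is handed in (about 21 s of the 72 s). No verdict was reported.

- **Placing:** I gripped the blank by its ends and laid it square on the bed, about 20 mm from the moving pad. I let go of it before cranking.
- **Cranking:** I held the grip the whole way and turned it clockwise in one run with short pauses, from about 0.6 to 12.05 rad. The force rose from about 7.5–8 N running free to about 10.3 N, and the jaws met the blank at about 11.5 rad.
- **Clamping force:** My estimates of the final force mostly agree:

| Basis | Clamping force |
|---|---|
| Turning force | about 34–40 N |
| Force while paused | about 36–53 N (the free reference, 4–6 N, is uncertain) |
| Pad compression in the images | about 2 mm, so 30–33 N |

- **Disagreement in the checks:** a first, rougher reading of the pad compression gave only 17–28 N. The finer edge measurement above replaced it.
- **Final view:** the blank lies against the fixed jaw, centred across the jaws and square to within about 0.015 rad. Its tilt was judged by eye only. The gripper was open, well above the clamp and touching nothing.
- **Bystanders:** the tin, cone, offcut and spool looked unmoved between the first and last pictures. The pliers were partly hidden by the gripper and its shadow in the last picture, so that comparison shows nothing. I never worked near them.

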